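Rock test of an engraver's plate with a straightedge

TASK

Check the large clamped plate for rocking: pick up the longer of the two straightedges by its wooden grip, set it down gently, centred on the raised star, crossing the plate midway between the two clamps, and let go. Then, with the closed fingertips, gently press its end on the robot's left down until it touches the plate, lift off, and do the same at the end on the robot's right. Leave the straightedge lying centred on the star, and leave the shorter straightedge alone.

Things in the scene. Friction and masses are not known exactly. Their poses are not given: they have to be found in the camera images.
- long_grip (a point): Longer straightedge: flat steel bar 180 long, 24 wide, 8 thick, with an upright wooden grip block on the middle of its top, 60 long, 18 wide, 34 high (top 42 above the bar's underside); about 0.3 kg. This point is the grip block's centre, 25 above the bar's underside. x along the bar, y across it (the 18 mm width), z up. Starts on the bench at the robot's right.
- short_grip (a point): Shorter straightedge, a bystander not to be disturbed: same make and grip block, but the bar is only 100 long. This point is the centre of its grip block; axes as for the longer one.
- star (a point): Centre of the top of the raised brass star in the middle of the large plate, 53 above the bench and 5 above the plate's flat face. The star is a 50 x 50 square with sides along x and y, and a second one turned 45 degrees, 1 lower. z up; +y points to the robot's left within 25 degrees; the straightedge is to lie along y. It rests level there and rocks about 5 degrees when an end is pressed.
- holder: Fixed round wooden holder, 208 diameter, with the large dark steel plate on it, 176 diameter, its flat face 48 above the bench. Two steel clamps, 30 wide along y, up to 62 above the bench, hold the plate's rim at x = +80 to +106 and -80 to -106. Origin: centre of the underside, on the bench; same axes as the star.
There are look-alikes about, which are no part of the job. Leave any red or turquoise look-alike of the part that bears long_grip alone.

How it is judged:
On the way, in this order (a step that is already met when the one before it is completed fails the run):
1. the longer straightedge lies level on the star, let go, centred within 20 mm and along the line midway between the clamps within 14 degrees (horizontal distance between long_grip and star below 0.02 m and angle between the x axis of long_grip and the y axis of star, either way round below 0.25 rad and z of long_grip in the frame of star between 0.021 and 0.029 m and angle between long_grip's own z axis and vertical below 0.03 rad and contact force between the fingers and long below 0.1 N), for 0.2 s.
2. its end on the robot's left is pressed down with the fingers (over 1.5 N, more than 35 mm from the star's centre) so that it rocks by more than 2.3 degrees (contact force between the fingers and long above 1.5 N and angle between long_grip's own z axis and vertical above 0.04 rad and y of the grasp point in the frame of star above 0.035 m and z of long_grip in the frame of star below 0.035 m), for 0.1 s.
3. its end on the robot's right is pressed down likewise (contact force between the fingers and long above 1.5 N and angle between long_grip's own z axis and vertical above 0.04 rad and y of the grasp point in the frame of star below -0.035 m and z of long_grip in the frame of star below 0.035 m), for 0.1 s.
At the end, for the whole second after the job is handed in: The longer straightedge lies at rest and level (within 1.7 degrees) on the star, its middle within 23 mm of the star's centre, along the line midway between the clamps within 17 degrees (horizontal distance between long_grip and star below 0.023 m and angle between the x axis of long_grip and the y axis of star, either way round below 0.3 rad and z of long_grip in the frame of star between 0.021 and 0.029 m and angle between long_grip's own z axis and vertical below 0.03 rad and linear speed of long below 0.02 m/s); the robot touches nothing.
It fails at once if the shorter straightedge is moved by more than 20 mm (distance of short_grip from where it was at the start of the episode above 0.02 m).
It fails at once if the straightedge is slammed or pressed onto the plate with more than 70 N (contact force between long and holder above 70 N).
It also fails if it takes over 48 s, if anything falls off the work surface, if the arm or the gripper's body presses on something with over 40 N, if the wrist force passes 120 N, or if a joint passes its speed limit or range.

ROBOT

A 6-joint arm with a two-finger parallel gripper is mounted at the origin on the work surface. World frame = base frame: x ahead of the robot, y to its left, z up, the work surface at z = 0. Lengths are in m, angles in rad, forces in N, time in s.
With the tool pointing down it reaches from about 0.25 to 0.775 m from the base axis. Payload 4 kg.
Tool frame: the origin (TCP) lies at the very end of the fingers, on their centre line; the grasp point (between the pads) lies 19 mm behind it; z points along the fingers, x is the direction in which the jaws open and shut, and the axes are right-handed (so a half turn about z gives the same grasp; the last joint's range is limited). The gripper opens to 94 mm and grips with 3 to 60 N. Pads are 16 mm wide; open, the fingers measure 119 mm over their backs; the gripper's body (75 mm by 177 mm) begins 78 mm behind the grasp point.
Start: joints at [1.084, 0.087, 1.371, -0, 1.684, -0.103], TCP at [0.206, 0.51, 0.179] pointing down, gripper open.
Joint ranges: [-3.1, 3.1], [-0.76, 2.03], [0.27, 2.55], [-1.08, 4.22], [0.17, 2.65], [-2.57, 2.57]. Speed limits (rad/s): [2.79, 2.79, 3.14, 3.14, 3.14, 3.14].

INTERFACE

Orientations are given as [roll, pitch, yaw] about the fixed x, y, z axes, in that order (R = Rz(yaw) Ry(pitch) Rx(roll)).
In Python, from bench import robot, cams, ticket gives the robot as it stands.
- The arm moves only by the tool jog_arm, never from a script. Its argument "series" is a list of rows, each an object of numbers: "x", "y", "z": the shift along the tool's x, y, z in m; "rx", "ry", "rz": the turn, a rotation vector about the tool's x, y, z in degrees. A call has 1 to 12 rows; each row shifts and turns the pose as measured when the row begins, along the tool's axes as they then stand; what a row does not reach is not made up. A row lasts 1/12 s, in which the tool goes at most 41.7 mm and 7.16 degrees, less where a joint would pass 70% of its speed; a pose out of reach is approached as far as the arm can. A call with a gripper value outside its range is refused whole. "claw" is the opening, from 0 (shut) to 1 (fully open), set as the call begins (left out, the last holds). The fingers move at their own pace and stop on an object; the grip force is fixed at half the most. Time passes only in rows, so rows that do not move let the fingers close. It gives the time, the measured TCP pose, the force and the opening at its end, in the units of the state.
- robot.get_obs(): the state, without advancing time (a new reading comes with each control period).
- cams.snapshot(name): name is "scene" or "top" or "wrist"; returns a dict with "img" (420x560x3 uint8, red, green, blue), "mtx" (3x3 intrinsics, pixels), "k1" (the pictures are not rectified: a ray, as slopes to the right and down, at radius r is drawn at 1 + k1 r^2 times it, then the intrinsics apply), "origin" and "attitude" of the camera in the world. Camera axes: x right, y down, z forward; pixel columns grow to the right and rows downward; lengths in m; the calibration is good to about 2 mm. A picture is of the moment at which its call begins. There is no depth.
- ticket.close_job(): hands the job in, once; it reports no verdict.
Trained networks look in a picture, given as the dict that the camera call returned (one of the last four; its "shot" number tells which), for a name from the list of things; names that differ only in an ending like _2 or _b are one class to them, and where a whole thing is asked for, a point or a joint stands for the part that bears it (a point fixed in the world has none). Each returns a list of dicts, best first, with "p" (0 to 1); they miss things now and then, are a little off and sometimes report something else, mostly with a low value. They report only what shows in the picture. A call takes as long as a camera call. They do not tell look-alikes from the thing itself.
- cams.look_for(thing, picture): "bbox" ([left, top, width, height] in pixels, round what is visible of it).
The state is a dict: "time": time; "joint_positions": joint angles; "qvel": joint speeds; "joint_torque": joint torques, N m; "tool_pos": TCP position; "ee_rot": TCP orientation; "wrist_force": force on the tool from outside, world axes, zero at the start; "wrist_torque": the same for the moment, N m; "width": finger opening in m.
Only numpy, scipy, OpenCV 4.12 (cv2) and the standard library are available. Lean on these libraries where they do the work, as an engineer would, in place of code of your own. Each camera call takes 0.05 s, during which the arm holds its last target.

## Working session

There is one attempt and no reset: what is moved stays moved. The work goes in short steps, Python scripts to look and compute and a tool call to move; the robot and the scene stay as the last step left them, time stands still between calls to the robot, and variables do not carry over. Pictures are saved under pics/ and viewed, and the job is handed in when it is done.

Besides the shell and the picture viewer there is one more tool, called after ">>>" in YAML: its name, and indented under it one key for each argument. jog_arm: Moves the arm, as the interface text tells. Its arguments: {"type":"object","properties":{"series":{"type":"array","items":{"type":"object","properties":{"x":{"type":"number"},"y":{"type":"number"},"z":{"type":"number"},"rx":{"type":"number"},"ry":{"type":"number"},"rz":{"type":"number"}}}},"claw":{"type":"number"}},"required":["series"]}

```bash
mkdir -p pics; ls; python3 - <<'E'
from bench import robot, cams, ticket
import cv2,json
o=robot.get_obs(); print(o)
for n in ["scene","top"]:
    s=cams.snapshot(n)
    cv2.imwrite(f"pics/{n}0.png",s["img"][:,:,::-1])
    print(n,s["mtx"],s["k1"],s["origin"],s["attitude"],s["shot"])
    for t in ["long_grip","short_grip","holder","star"]:
        try: print(t,cams.look_for(t,s))
        except Exception as e: print(t,e)
print(robot.get_obs()["time"])
E
```

```text
pics
{'time': 0.0, 'joint_positions': array([ 1.08391063e+00,  8.79770502e-02,  1.37223054e+00, -1.35565725e-05,
        1.68358889e+00, -1.03121067e-01]), 'qvel': array([ 0.00095759,  0.00021113,  0.00046496, -0.00017569, -0.0002229 ,
        0.00141119]), 'joint_torque': array([-6.75775882e-04, -3.40203452e+01, -3.02416849e+01,  7.17112608e-02,
        3.31567973e-02, -1.90738979e-04]), 'tool_pos': array([0.20566642, 0.50945516, 0.17770422]), 'ee_rot': array([-3.14137920e+00,  2.19349829e-03,  1.18703042e+00]), 'wrist_force': array([ 0.33328842, -0.22398094,  0.10391859]), 'wrist_torque': array([-0.00211304, -0.01055677, -0.03340917]), 'width': 0.09409467977467065}
scene [[402.92839507   0.         291.11319622]
 [  0.         402.92839507 208.71846281]
 [  0.           0.           1.        ]] -0.09133317072609912 [0.88716588 0.12318535 0.77559854] [-2.58077286  0.00721118  1.98392672] 1
long_grip [{'bbox': [186.9, 178.0, 67.8, 50.4], 'p': 0.96}, {'bbox': [293.1, 149.7, 35.8, 56.3], 'p': 0.8}, {'bbox': [206.5, 125.0, 47.2, 41.2], 'p': 0.7}, {'bbox': [251.9, 238.7, 36.0, 80.1], 'p': 0.56}]
short_grip []
holder [{'bbox': [338.9, 229.9, 106.8, 118.8], 'p': 0.87}]
star [{'bbox': [340.1, 229.4, 103.6, 116.0], 'p': 0.92}]
top [[420.39983933   0.         281.0512905 ]
 [  0.         420.39983933 213.33301291]
 [  0.           0.           1.        ]] -0.0811103339561521 [ 0.40063737 -0.04721238  0.90846886] [-3.05096644 -0.02381122 -1.55455276] 2
long_grip [{'bbox': [349.6, 259.3, 77.8, 50.1], 'p': 0.98}, {'bbox': [252.1, 245.0, 62.6, 67.6], 'p': 0.96}, {'bbox': [315.9, 195.1, 79.9, 29.1], 'p': 0.77}, {'bbox': [239.9, 120.2, 67.8, 65.0], 'p': 0.61}]
short_grip [{'bbox': [337.8, 129.9, 44.7, 19.5], 'p': 0.93}]
holder [{'bbox': [116.7, 129.2, 92.0, 103.0], 'p': 0.82}]
star [{'bbox': [111.7, 129.5, 102.8, 102.7], 'p': 0.78}]
0.5
```

View pics/scene0.png

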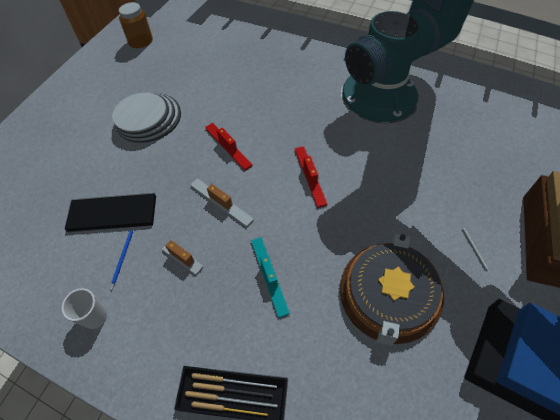

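View pics/top0.png

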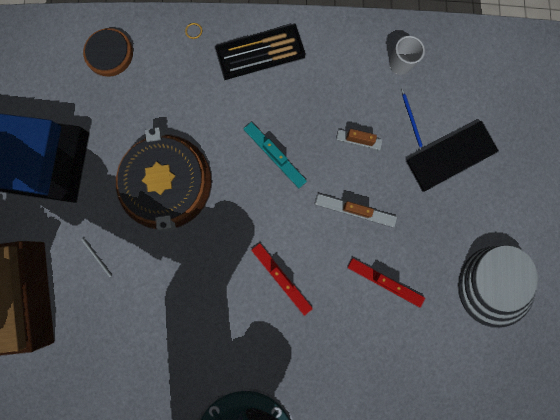

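The long steel straightedge with the wooden grip is at about (356,210) in the top view, and the short one is at (360,138). The star is at (159,179), with clamps at (153,134) and (165,223). The red and turquoise bars are decoys.

```bash
cat > h.py <<'E'
import numpy as np,cv2
from scipy.spatial.transform import Rotation as R
def ray(s,uv):
    d=np.array([s["k1"],0,0,0,0.])
    p=cv2.undistortPoints(np.array([[uv]],float),s["mtx"],d)[0,0]
    M=R.from_euler("xyz",s["attitude"]).as_matrix()
    return np.array(s["origin"]),M@np.array([p[0],p[1],1])
def at(s,uv,z):
    o,d=ray(s,uv); return o+d*(z-o[2])/d[2]
def proj(s,P):
    M=R.from_euler("xyz",s["attitude"]).as_matrix()
    q=M.T@(np.array(P)-s["origin"])
    r=cv2.projectPoints(q.reshape(1,1,3),np.zeros(3),np.zeros(3),s["mtx"],np.array([s["k1"],0,0,0,0.]))[0]
    return r.ravel()
def crop(s,x,y,w,h,k,name):
    cv2.imwrite(name,cv2.resize(s["img"][y:y+h,x:x+w,::-1],None,fx=k,fy=k,interpolation=cv2.INTER_CUBIC))
E
python3 - <<'E'
from h import *
from bench import cams
s=cams.snapshot("top")
a=s["img"].astype(int);hsv=cv2.cvtColor(s["img"],cv2.COLOR_RGB2HSV)
crop(s,300,170,110,80,7,"pics/c1.png"); crop(s,105,115,120,120,5,"pics/c2.png")
sub=(slice(185,235),slice(305,405))
g=np.zeros(a.shape[:2],np.uint8); m=((a.min(2)>130)&(a.max(2)-a.min(2)<40)); g[sub]=m[sub]
w=np.zeros_like(g); m2=(a[:,:,0]-a[:,:,2]>50); w[sub]=m2[sub]
for n,z,m in (("bar",.008,g|w),("grip",.042,w)):
    ys,xs=np.nonzero(m); P=np.array([at(s,(x,y),z)[:2] for x,y in zip(xs,ys)])
    r=cv2.minAreaRect((P*1000).astype(np.float32)); print(n,len(P),r)
    print(cv2.boxPoints(r))
st=np.zeros_like(g); st[130:230,115:212]=((a[:,:,0]-a[:,:,2]>80)&(a[:,:,0]>150))[130:230,115:212]
n,l,stt,c=cv2.connectedComponentsWithStats(st); i=1+stt[1:,4].argmax(); print(stt[i],c[i],at(s,c[i],.053))
for uv in((153,134),(165,223)): print(at(s,uv,.06))
S=cams.snapshot("scene"); a=S["img"].astype(int)
st=((a[:,:,0]-a[:,:,2]>80)&(a[:,:,0]>150)).astype(np.uint8); st[:,:370]=0;st[:,425:]=0;st[:255]=0;st[310:]=0
n,l,stt,c=cv2.connectedComponentsWithStats(st); i=1+stt[1:,4].argmax(); print(stt[i],c[i],at(S,c[i],.053))
crop(S,170,160,110,90,6,"pics/c3.png");crop(S,330,220,120,125,5,"pics/c4.png")
E
```

```text
bar 297 ((493.6623840332031, -229.24575805664062), (174.2242889404297, 24.659029006958008), 74.90432739257812)
[[ 459.07156 -310.14087]
 [ 482.87967 -316.56287]
 [ 528.2532  -148.35065]
 [ 504.4451  -141.92865]]
grip 225 ((491.314453125, -228.7624053955078), (57.559814453125, 17.96202850341797), 75.14996337890625)
[[ 475.2574  -254.27933]
 [ 492.6195  -258.8828 ]
 [ 507.37152 -203.24548]
 [ 490.0094  -198.642  ]]
[145 174  13   7  29] [150.86206897 176.34482759] [0.55037704 0.20349872 0.053     ]
[0.6380426  0.20155561 0.06      ]
[0.45413345 0.16823565 0.06      ]
[379 267  35  32 706] [396.00991501 282.76203966] [0.54696021 0.18724962 0.053     ]
```

View pics/c1.png

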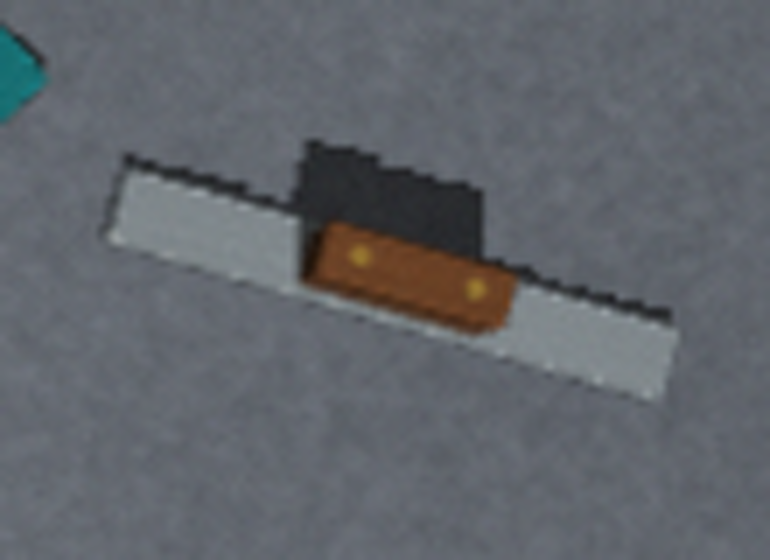

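View pics/c2.png

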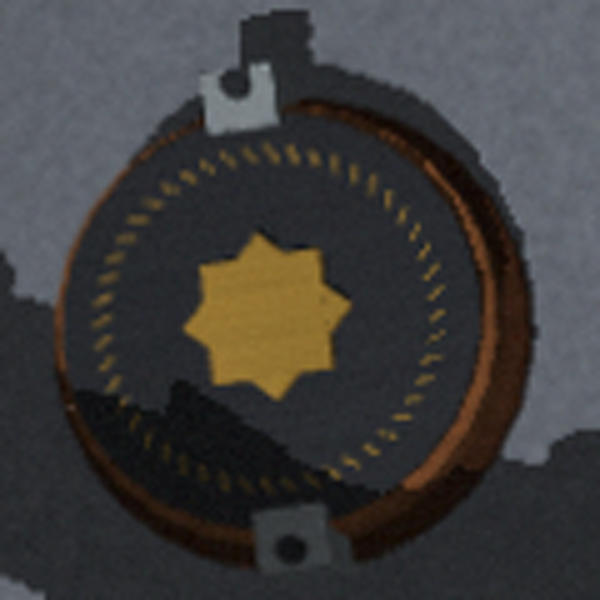

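View pics/c4.png

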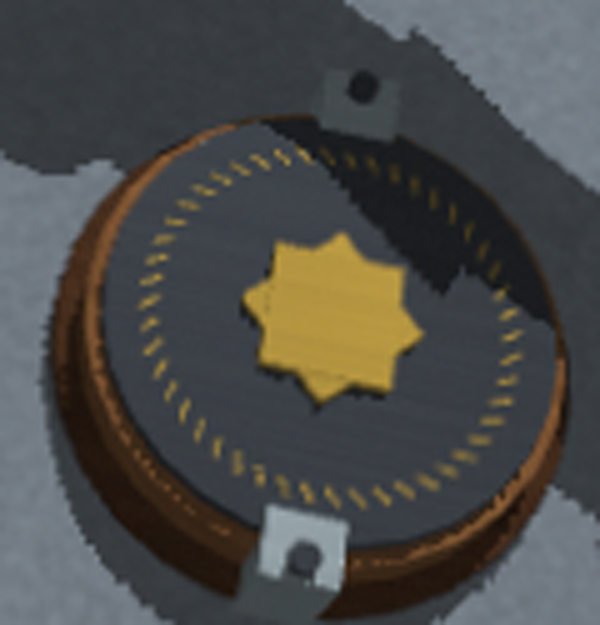

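```bash
python3 - <<'E'
from h import *
from bench import cams
t=cams.snapshot("top")
f=lambda c,z:at(t,(300+(c[0]+.5)/7-.5,170+(c[1]+.5)/7-.5),z)[:2]
C=np.array([f(c,.008) for c in((125,167),(108,240),(660,400),(678,330))]);print("bar",C,C.mean(0))
d=C[2]+C[3]-C[0]-C[1]; print(np.degrees(np.arctan2(-d[1],-d[0])), np.hypot(*d)/2)
print("screws",f((360,256),.042),f((477,289),.042))
g=lambda c,z:at(t,(105+(c[0]+.5)/5-.5,115+(c[1]+.5)/5-.5),z)[:2]
sc=g((267,315),.053); p=g((241,100),.061);q=g((292,538),.061)
print("star",sc,p,q,np.degrees(np.arctan2(*(p-q)[::-1])),(p+q)/2)
s=cams.snapshot("scene")
k=lambda c,z:at(s,(330+(c[0]+.5)/5-.5,220+(c[1]+.5)/5-.5),z)[:2]
p=k((305,535),.061);q=k((362,102),.061);print(k((330,318),.053),p,q,np.degrees(np.arctan2(*(p-q)[::-1])))
# grip in scene
a=s["img"].astype(int);m=np.zeros(a.shape[:2],bool);m[175:230,185:256]=((a[:,:,0]-a[:,:,2])>50)[175:230,185:256]
for P in ([*C.mean(0),.042],):print(proj(s,P),proj(t,P))
ys,xs=np.nonzero(m);print(xs.mean(),ys.mean())
E
```

```text
bar [[ 0.52758239 -0.14545663]
 [ 0.50474016 -0.14036996]
 [ 0.45815887 -0.31284718]
 [ 0.48006177 -0.31871462]] [ 0.4926358 -0.2293471]
74.77411812317706 0.1791563648587337
screws [ 0.49747366 -0.21228197] [ 0.4882501  -0.24752514]
star [0.5479952  0.18853431] [0.63648375 0.20161139] [0.45561231 0.1721132 ] 9.262776249195856 [0.54604803 0.1868623 ]
[0.54813053 0.18677236] [0.63532994 0.20126867] [0.45762437 0.17226821] 9.268614190340557
[219.24136269 192.90050112] [359.10093703 208.60384612]
218.34615384615384 192.7051282051282
```

View pics/c3.png

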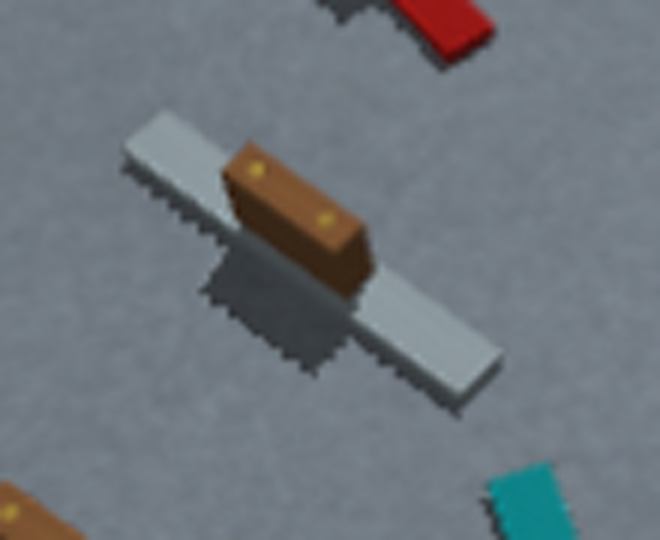

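```bash
python3 - <<'E'
from h import *
from bench import cams,robot
t=cams.snapshot("top")
for z in(0,.1,.18,.25):
  print(z,[at(t,uv,z)[:2].round(3) for uv in((22,242),(50,240),(50,350),(85,128),(78,202))])
o=robot.get_obs();print(o["tool_pos"],o["time"])
s=cams.snapshot("scene")
for z in(0,.1,.18,.25):
  print(z,[at(s,uv,z)[:2].round(3) for uv in((548,173),(526,190),(523,268),(500,300),(557,282))])
E
```

```text
0 [array([0.41 , 0.501]), array([0.416, 0.437]), array([0.179, 0.426]), array([0.667, 0.374]), array([0.5  , 0.378])]
0.1 [array([0.409, 0.441]), array([0.414, 0.383]), array([0.203, 0.374]), array([0.638, 0.328]), array([0.489, 0.332])]
0.18 [array([0.408, 0.392]), array([0.413, 0.341]), array([0.223, 0.332]), array([0.614, 0.291]), array([0.481, 0.294])]
0.25 [array([0.407, 0.35 ]), array([0.412, 0.304]), array([0.24 , 0.296]), array([0.594, 0.258]), array([0.473, 0.261])]
[0.20597035 0.51001396 0.17891854] 0.75
0 [array([0.091, 0.47 ]), array([0.169, 0.421]), array([0.383, 0.438]), array([0.475, 0.401]), array([0.387, 0.513])]
0.1 [array([0.194, 0.425]), array([0.262, 0.383]), array([0.448, 0.397]), array([0.528, 0.365]), array([0.452, 0.463])]
0.18 [array([0.276, 0.389]), array([0.336, 0.352]), array([0.5  , 0.365]), array([0.571, 0.337]), array([0.503, 0.423])]
0.25 [array([0.348, 0.358]), array([0.401, 0.325]), array([0.546, 0.336]), array([0.608, 0.312]), array([0.548, 0.387])]
```

>>> jog_arm:
  series:
    - {"z":-0.01,"rz":7}
    - {"z":-0.01,"rz":7}
    - {"z":-0.01,"rz":7}
    - {"z":-0.01,"rz":7}
    - {"z":-0.01,"rz":7}
    - {"rz":7}
    - {"rz":7}
    - {"rz":7}
    - {"rz":7}
    - {"rz":7}
    - {"rz":7}
    - {"rz":6}
  claw: 0.6

```text
invalid input
```

```bash
cat >> h.py <<'E'
def rel(o,xyz,yawdeg=None):
    M=R.from_euler("xyz",o["ee_rot"]).as_matrix()
    d=M.T@(np.array(xyz)-o["tool_pos"])
    print("t",o["time"],"pos",np.round(o["tool_pos"],4),"rpy",np.degrees(o["ee_rot"]).round(2),"F",np.round(o["wrist_force"],2),"w",round(o["width"],4))
    print("shift(tool)",d.round(4))
    if yawdeg is not None:
        T=R.from_euler("xyz",[np.pi,0,np.radians(yawdeg)]).as_matrix()
        print("turn deg",np.degrees(R.from_matrix(M.T@T).as_rotvec()).round(2))
E
python3 - <<'E'
from h import *
from bench import robot
rel(robot.get_obs(),[.4928,-.2295,.14],-15.2)
E
```

```text
t 0.8 pos [0.2059 0.51   0.1789] rpy [-1.800e+02 -1.000e-02  6.801e+01] F [-0.49 -0.1   0.15] w 0.0942
shift(tool) [-0.5783  0.5429  0.0388]
turn deg [-1.000e-02 -0.000e+00  8.321e+01]
```

>>> jog_arm:
  series:
    - {"x":0,"y":0,"z":-0.01,"rx":0,"ry":0,"rz":7}
    - {"x":0,"y":0,"z":-0.01,"rx":0,"ry":0,"rz":7}
    - {"x":0,"y":0,"z":-0.01,"rx":0,"ry":0,"rz":7}
    - {"x":0,"y":0,"z":-0.01,"rx":0,"ry":0,"rz":7}
    - {"x":0,"y":0,"z":-0.01,"rx":0,"ry":0,"rz":7}
    - {"x":0,"y":0,"z":0,"rx":0,"ry":0,"rz":7}
    - {"x":0,"y":0,"z":0,"rx":0,"ry":0,"rz":7}
    - {"x":0,"y":0,"z":0,"rx":0,"ry":0,"rz":7}
    - {"x":0,"y":0,"z":0,"rx":0,"ry":0,"rz":7}
    - {"x":0,"y":0,"z":0,"rx":0,"ry":0,"rz":7}
    - {"x":0,"y":0,"z":0,"rx":0,"ry":0,"rz":7}
    - {"x":0,"y":0,"z":0,"rx":0,"ry":0,"rz":6}
  claw: 0.6

```text
time: 1.8
tool_pos: [0.2058, 0.51, 0.2317]
ee_rot: [-3.141, 0.0, -0.301]
wrist_force: [0.5, 0.2, 0.5]
width: 0.0564
```

>>> jog_arm:
  series:
    - {"x":0.024,"y":0.031,"z":0,"rx":0,"ry":0,"rz":0}
    - {"x":0.024,"y":0.031,"z":0,"rx":0,"ry":0,"rz":0}
    - {"x":0.024,"y":0.031,"z":0,"rx":0,"ry":0,"rz":0}
    - {"x":0.024,"y":0.031,"z":0,"rx":0,"ry":0,"rz":0}
    - {"x":0.024,"y":0.031,"z":0,"rx":0,"ry":0,"rz":0}
    - {"x":0.024,"y":0.031,"z":0,"rx":0,"ry":0,"rz":0}
    - {"x":0.024,"y":0.031,"z":0,"rx":0,"ry":0,"rz":0}
    - {"x":0.024,"y":0.031,"z":0,"rx":0,"ry":0,"rz":0}
    - {"x":0.024,"y":0.031,"z":0,"rx":0,"ry":0,"rz":0}
    - {"x":0.024,"y":0.031,"z":0,"rx":0,"ry":0,"rz":0}
    - {"x":0.024,"y":0.031,"z":0,"rx":0,"ry":0,"rz":0}
    - {"x":0.024,"y":0.031,"z":0,"rx":0,"ry":0,"rz":0}

```text
time: 2.8
tool_pos: [0.3733, 0.0575, 0.2299]
ee_rot: [-3.14, -0.005, -0.287]
wrist_force: [1.3, 0.0, 0.2]
width: 0.0563
```

```bash
python3 - <<'E'
from h import *
from bench import robot
rel(robot.get_obs(),[.4928,-.2295,.14],-15.2)
E
```

```text
t 2.8 pos [0.3733 0.0575 0.2299] rpy [-179.91   -0.28  -16.47] F [1.31 0.03 0.18] w 0.0563
shift(tool) [0.1955 0.2415 0.0905]
turn deg [-0.09 -0.28 -1.27]
```

>>> jog_arm:
  series:
    - {"x":0.024,"y":0.03,"z":0,"rx":0,"ry":0,"rz":0}
    - {"x":0.024,"y":0.03,"z":0,"rx":0,"ry":0,"rz":0}
    - {"x":0.024,"y":0.03,"z":0.01,"rx":0,"ry":0,"rz":0}
    - {"x":0.024,"y":0.03,"z":0.015,"rx":0,"ry":0,"rz":0}
    - {"x":0.024,"y":0.03,"z":0.015,"rx":0,"ry":0,"rz":0}
    - {"x":0.024,"y":0.03,"z":0.015,"rx":0,"ry":0,"rz":-0.5}
    - {"x":0.024,"y":0.03,"z":0.015,"rx":0,"ry":-0.2,"rz":-0.5}
    - {"x":0.02,"y":0.024,"z":0.01,"rx":0,"ry":0,"rz":0}
    - {"x":0,"y":0,"z":0,"rx":0,"ry":0,"rz":0}

```text
time: 3.55
tool_pos: [0.4905, -0.2371, 0.1534]
ee_rot: [-3.14, -0.014, -0.28]
wrist_force: [-0.8, 0.2, -0.8]
width: 0.0563
```

```bash
python3 - <<'E'
from h import *
from bench import robot,cams
rel(robot.get_obs(),[.4928,-.2295,.012],-15.2)
s=cams.snapshot("wrist");cv2.imwrite("pics/w1.png",s["img"][:,:,::-1])
for P in((.4928,-.2295,.042),(.4928+.09*np.cos(1.3055),-.2295+.09*np.sin(1.3055),.008),(.4928-.09*np.cos(1.3055),-.2295-.09*np.sin(1.3055),.008)):print(proj(s,P))
E
```

```text
t 3.55 pos [ 0.4905 -0.2371  0.1534] rpy [-179.91   -0.8   -16.07] F [-0.85  0.2  -0.79] w 0.0563
shift(tool) [-0.0019 -0.0078  0.1414]
turn deg [-0.08 -0.8  -0.87]
[277.89500714 189.52229963]
[275.9206573   85.57765647]
[279.08659357 266.19617639]
```

View pics/w1.png

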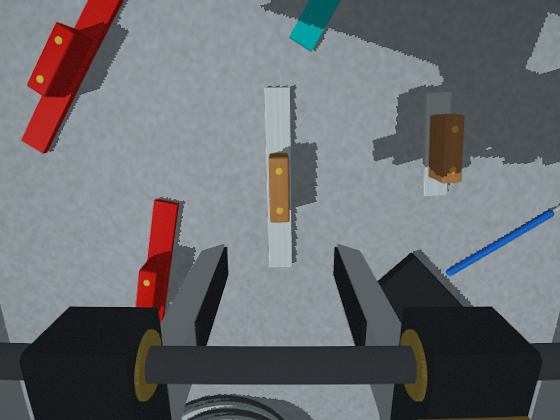

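The wrist view shows the long bar at (279,190) between the fingers, within 1–3 px of the predicted position. I'll descend.

>>> jog_arm:
  series:
    - {"x":-0.001,"y":-0.003,"z":0.015,"rx":0,"ry":-0.4,"rz":-0.4}
    - {"x":0,"y":-0.003,"z":0.02,"rx":0,"ry":-0.3,"rz":-0.4}
    - {"x":0,"y":-0.002,"z":0.025,"rx":0,"ry":0,"rz":0}
    - {"x":0,"y":0,"z":0.025,"rx":0,"ry":0,"rz":0}
    - {"x":0,"y":0,"z":0.01,"rx":0,"ry":0,"rz":0}
    - {"x":0,"y":0,"z":0,"rx":0,"ry":0,"rz":0}
    - {"x":0,"y":0,"z":0,"rx":0,"ry":0,"rz":0}

```text
time: 4.18
tool_pos: [0.4924, -0.2189, 0.0584]
ee_rot: [-3.138, -0.006, -0.256]
wrist_force: [-0.4, 0.0, 0.2]
width: 0.0567
```

```bash
python3 - <<'E'
from h import *
from bench import robot,cams
rel(robot.get_obs(),[.4928,-.2295,.012],-15.2)
E
```

```text
t 4.1833 pos [ 0.4924 -0.2189  0.0584] rpy [-179.77   -0.37  -14.69] F [-0.38  0.04  0.24] w 0.0567
shift(tool) [0.0028 0.0104 0.0464]
turn deg [-0.23 -0.37  0.51]
```

>>> jog_arm:
  series:
    - {"x":0.0015,"y":0.006,"z":0,"rx":0,"ry":-0.3,"rz":0.4}
    - {"x":0.001,"y":0.003,"z":0.01,"rx":-0.2,"ry":0,"rz":0}
    - {"x":0,"y":0,"z":0.012,"rx":0,"ry":0,"rz":0}
    - {"x":0,"y":0,"z":0.005,"rx":0,"ry":0,"rz":0}
    - {"x":0,"y":0,"z":0,"rx":0,"ry":0,"rz":0}
    - {"x":0,"y":0,"z":0,"rx":0,"ry":0,"rz":0}

```text
time: 4.68
tool_pos: [0.4961, -0.2302, 0.0349]
ee_rot: [3.139, -0.011, -0.263]
wrist_force: [-0.0, 0.6, -0.3]
width: 0.0562
```

```bash
python3 - <<'E'
from h import *
from bench import robot,cams
rel(robot.get_obs(),[.4928,-.2295,.012],-15.2)
E
```

```text
t 4.6833 pos [ 0.4961 -0.2302  0.0349] rpy [179.84  -0.63 -15.05] F [-0.02  0.58 -0.35] w 0.0562
shift(tool) [-0.0036  0.0001  0.0229]
turn deg [ 0.16 -0.63  0.15]
```

>>> jog_arm:
  series:
    - {"x":-0.002,"y":0,"z":0.008,"rx":0,"ry":-0.5,"rz":0}
    - {"x":-0.001,"y":0,"z":0.009,"rx":0,"ry":0,"rz":0}
    - {"x":0,"y":0,"z":0.003,"rx":0,"ry":0,"rz":0}
    - {"x":0,"y":0,"z":0,"rx":0,"ry":0,"rz":0}

```text
time: 5.02
tool_pos: [0.4933, -0.2299, 0.0132]
ee_rot: [3.139, -0.002, -0.263]
wrist_force: [0.2, -0.1, -0.3]
width: 0.0563
```

```bash
python3 - <<'E'
from h import *
from bench import robot,cams
rel(robot.get_obs(),[.4928,-.2295,.012],-15.2)
E
```

```text
t 5.0167 pos [ 0.4933 -0.2299  0.0132] rpy [ 1.7983e+02 -1.2000e-01 -1.5080e+01] F [ 0.15 -0.11 -0.33] w 0.0563
shift(tool) [-0.0006 -0.0003  0.0012]
turn deg [ 0.17 -0.12  0.12]
```

Position is good, so I'll close the gripper.

>>> jog_arm:
  series:
    - {"x":0,"y":0,"z":0,"rx":0,"ry":0,"rz":0}
    - {"x":0,"y":0,"z":0,"rx":0,"ry":0,"rz":0}
    - {"x":0,"y":0,"z":0,"rx":0,"ry":0,"rz":0}
    - {"x":0,"y":0,"z":0,"rx":0,"ry":0,"rz":0}
    - {"x":0,"y":0,"z":0,"rx":0,"ry":0,"rz":0}
    - {"x":0,"y":0,"z":0,"rx":0,"ry":0,"rz":0}
  claw: 0

```text
time: 5.52
tool_pos: [0.4934, -0.2299, 0.0133]
ee_rot: [3.139, -0.002, -0.263]
wrist_force: [0.2, -1.0, 0.1]
width: 0.0199
```

```bash
python3 - <<'E'
from h import *
from bench import robot,cams
rel(robot.get_obs(),[.548,.1875,.14],9.3)
E
```

```text
t 5.5167 pos [ 0.4934 -0.2299  0.0133] rpy [ 1.7983e+02 -1.4000e-01 -1.5070e+01] F [ 0.19 -1.02  0.09] w 0.0199
shift(tool) [-0.0555 -0.4168 -0.128 ]
turn deg [  0.2   -0.1  -24.37]
```

>>> jog_arm:
  series:
    - {"x":0,"y":0,"z":0,"rx":0,"ry":0,"rz":0}
    - {"x":0,"y":0,"z":-0.005,"rx":0,"ry":0,"rz":0}
    - {"x":0,"y":0,"z":-0.015,"rx":0,"ry":0,"rz":0}
    - {"x":0,"y":0,"z":-0.025,"rx":0,"ry":0,"rz":0}
    - {"x":0,"y":0,"z":-0.025,"rx":0,"ry":0,"rz":0}
    - {"x":0,"y":0,"z":-0.025,"rx":0,"ry":0,"rz":0}
    - {"x":0,"y":0,"z":-0.02,"rx":0,"ry":0,"rz":0}
    - {"x":0,"y":0,"z":0,"rx":0,"ry":0,"rz":0}
    - {"x":0,"y":0,"z":0,"rx":0,"ry":0,"rz":0}

```text
time: 6.27
tool_pos: [0.4887, -0.2266, 0.1271]
ee_rot: [-3.14, 0.013, -0.263]
wrist_force: [-0.5, -0.8, -3.6]
width: 0.0169
```

```bash
python3 - <<'E'
from h import *
from bench import robot,cams
rel(robot.get_obs(),[.548,.1875,.14],9.3)
s=cams.snapshot("wrist");cv2.imwrite("pics/w2.png",s["img"][:,:,::-1])
E
```

```text
t 6.2667 pos [ 0.4887 -0.2266  0.1271] rpy [-179.91    0.72  -15.07] F [-0.52 -0.75 -3.55] w 0.0169
shift(tool) [-0.0506 -0.4153 -0.0116]
turn deg [ -0.24   0.69 -24.37]
```

View pics/w2.png

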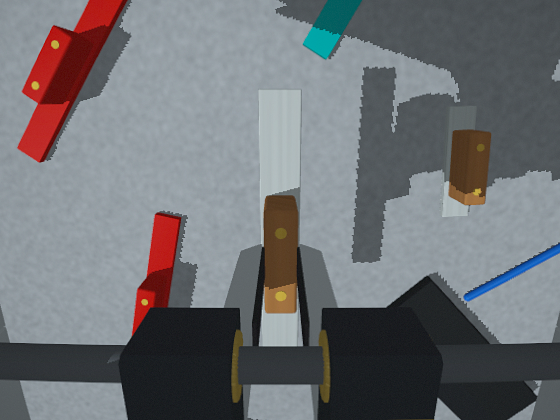

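The bar is held straight, with its far end at about (280,90). I'll compare that with the nominal projection.

```bash
python3 - <<'E'
from h import *
from bench import robot,cams
s=cams.snapshot("wrist");o=robot.get_obs();M=R.from_euler("xyz",o["ee_rot"]).as_matrix()
for off in(0,.005):
  for p in((-.012,-.09+off,.0133-.008),(.012,-.09+off,.0133-.008),(-.009,.03+off,.0133-.042),(.009,.03+off,.0133-.042),(0,-.03+off,.0133-.042)):
    print(proj(s,M@np.array(p)+o["tool_pos"]).round(1))
E
```

```text
[256.6  87. ]
[299.9  87. ]
[262.2 312.2]
[294.7 312.1]
[278.2 207.9]
[256.7  96.4]
[299.8  96.4]
[262.3 320. ]
[294.6 320. ]
[278.2 217.3]
```

>>> jog_arm:
  series:
    - {"x":0,"y":0,"z":-0.01,"rx":0,"ry":0.3,"rz":-6}
    - {"x":0,"y":0,"z":0,"rx":0,"ry":0,"rz":-6}
    - {"x":0,"y":0,"z":0,"rx":0,"ry":0,"rz":-6}
    - {"x":0,"y":0,"z":0,"rx":0,"ry":0,"rz":-5}
    - {"x":0,"y":0,"z":0,"rx":0,"ry":0,"rz":0}

```text
time: 6.78
tool_pos: [0.4834, -0.2234, 0.1254]
ee_rot: [-3.124, 0.021, 0.157]
wrist_force: [0.5, -1.1, -2.9]
width: 0.0171
```

```bash
python3 - <<'E'
from h import *
from bench import robot,cams
rel(robot.get_obs(),[.548,.1875,.13],9.3)
E
```

```text
t 6.7833 pos [ 0.4834 -0.2234  0.1254] rpy [-178.99    1.22    9.02] F [ 0.5  -1.12 -2.93] w 0.0171
shift(tool) [ 0.1281 -0.3957 -0.0004]
turn deg [-1.01  1.21 -0.29]
```

>>> jog_arm:
  series:
    - {"x":0.005,"y":-0.015,"z":0,"rx":-0.5,"ry":0.5,"rz":0}
    - {"x":0.01,"y":-0.03,"z":0,"rx":-0.3,"ry":0.5,"rz":0}
    - {"x":0.01,"y":-0.03,"z":0,"rx":0,"ry":0,"rz":0}
    - {"x":0.01,"y":-0.03,"z":0,"rx":0,"ry":0,"rz":0}
    - {"x":0.01,"y":-0.03,"z":0,"rx":0,"ry":0,"rz":0}
    - {"x":0.01,"y":-0.03,"z":0,"rx":0,"ry":0,"rz":0}
    - {"x":0.01,"y":-0.03,"z":0,"rx":0,"ry":0,"rz":0}
    - {"x":0.01,"y":-0.03,"z":0,"rx":0,"ry":0,"rz":0}
    - {"x":0.01,"y":-0.03,"z":0,"rx":0,"ry":0,"rz":0}
    - {"x":0.01,"y":-0.03,"z":0,"rx":0,"ry":0,"rz":0}
    - {"x":0.01,"y":-0.03,"z":0,"rx":0,"ry":0,"rz":0}
    - {"x":0,"y":0,"z":0,"rx":0,"ry":0,"rz":0}

```text
time: 7.78
tool_pos: [0.5335, 0.1175, 0.103]
ee_rot: [-3.128, 0.038, 0.118]
wrist_force: [-0.3, -0.7, -2.5]
width: 0.0167
```

```bash
python3 - <<'E'
from h import *
from bench import robot,cams
rel(robot.get_obs(),[.548,.1875,.13],9.3)
E
```

```text
t 7.7833 pos [0.5335 0.1175 0.103 ] rpy [-179.19    2.15    6.75] F [-0.32 -0.7  -2.51] w 0.0167
shift(tool) [ 0.0216 -0.0682 -0.0269]
turn deg [-0.86  2.13 -2.56]
```

>>> jog_arm:
  series:
    - {"x":0.003,"y":-0.01,"z":-0.005,"rx":-0.3,"ry":0.7,"rz":-1}
    - {"x":0.005,"y":-0.015,"z":-0.005,"rx":-0.3,"ry":0.7,"rz":-0.8}
    - {"x":0.005,"y":-0.015,"z":-0.005,"rx":-0.2,"ry":0.5,"rz":-0.5}
    - {"x":0.005,"y":-0.015,"z":-0.003,"rx":0,"ry":0,"rz":0}
    - {"x":0.002,"y":-0.007,"z":0,"rx":0,"ry":0,"rz":0}
    - {"x":0,"y":0,"z":0,"rx":0,"ry":0,"rz":0}
    - {"x":0,"y":0,"z":0,"rx":0,"ry":0,"rz":0}

```text
time: 8.37
tool_pos: [0.5387, 0.1837, 0.1085]
ee_rot: [3.139, 0.025, 0.15]
wrist_force: [-0.2, 0.2, -3.2]
width: 0.0171
```

```bash
python3 - <<'E'
from h import *
from bench import robot,cams
rel(robot.get_obs(),[.548,.1875,.0673],9.3)
E
```

```text
t 8.3667 pos [0.5387 0.1837 0.1085] rpy [179.83   1.43   8.6 ] F [-0.16  0.16 -3.18] w 0.0171
shift(tool) [ 0.0108 -0.0025  0.0409]
turn deg [ 0.16  1.43 -0.69]
```

>>> jog_arm:
  series:
    - {"x":0.004,"y":-0.001,"z":0.003,"rx":0,"ry":0.7,"rz":-0.3}
    - {"x":0.004,"y":0,"z":0.006,"rx":0,"ry":0.6,"rz":-0.2}
    - {"x":0.001,"y":0,"z":0.006,"rx":0,"ry":0,"rz":0}
    - {"x":0,"y":0,"z":0.003,"rx":0,"ry":0,"rz":0}
    - {"x":0,"y":0,"z":0,"rx":0,"ry":0,"rz":0}
    - {"x":0,"y":0,"z":0,"rx":0,"ry":0,"rz":0}

```text
time: 8.87
tool_pos: [0.5465, 0.1814, 0.0851]
ee_rot: [3.136, 0.006, 0.154]
wrist_force: [1.2, -0.2, -2.8]
width: 0.0169
```

```bash
python3 - <<'E'
from h import *
from bench import robot,cams
rel(robot.get_obs(),[.548,.1875,.0673],9.3)
s=cams.snapshot("wrist");cv2.imwrite("pics/w3.png",s["img"][:,:,::-1])
s=cams.snapshot("scene");crop(s,310,180,170,180,4,"pics/s3.png")
E
```

```text
t 8.8667 pos [0.5465 0.1814 0.0851] rpy [179.7    0.35   8.8 ] F [ 1.18 -0.25 -2.79] w 0.0169
shift(tool) [ 0.0026 -0.0059  0.0178]
turn deg [ 0.3   0.35 -0.5 ]
```

View pics/w3.png

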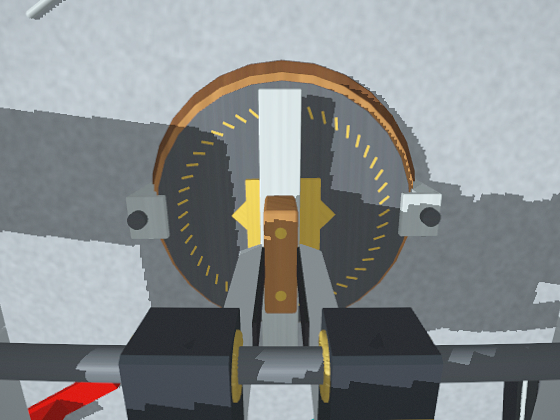

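View pics/s3.png

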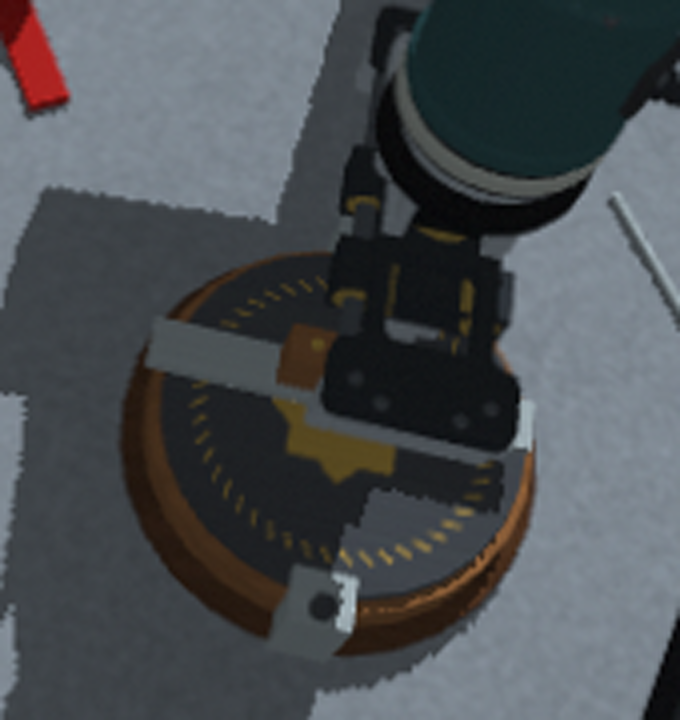

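The wrist view puts the star's centre at x≈284 px and the bar at 280 px, which agrees with the remaining shift of about 2 mm. I'll descend slowly.

>>> jog_arm:
  series:
    - {"x":0.002,"y":-0.003,"z":0.002,"rx":0.2,"ry":0.3,"rz":-0.3}
    - {"x":0.0005,"y":-0.002,"z":0.004,"rx":0,"ry":0,"rz":0}
    - {"x":0,"y":0,"z":0.004,"rx":0,"ry":0,"rz":0}
    - {"x":0,"y":0,"z":0.001,"rx":0,"ry":0,"rz":0}
    - {"x":0,"y":0,"z":0,"rx":0,"ry":0,"rz":0}
    - {"x":0,"y":0,"z":0,"rx":0,"ry":0,"rz":0}

```text
time: 9.47
tool_pos: [0.5492, 0.1879, 0.0744]
ee_rot: [3.141, -0.002, 0.16]
wrist_force: [0.3, 0.3, -3.1]
width: 0.0168
```

```bash
python3 - <<'E'
from h import *
from bench import robot,cams
rel(robot.get_obs(),[.548,.1875,.0663],9.3)
E
```

```text
t 9.4667 pos [0.5492 0.1879 0.0744] rpy [ 1.7995e+02 -1.4000e-01  9.1600e+00] F [ 0.27  0.25 -3.15] w 0.0168
shift(tool) [-0.0013  0.0002  0.0081]
turn deg [ 0.06 -0.14 -0.14]
```

>>> jog_arm:
  series:
    - {"x":-0.001,"y":0,"z":0.002,"rx":0,"ry":-0.1,"rz":0}
    - {"x":0,"y":0,"z":0.002,"rx":0,"ry":0,"rz":0}
    - {"x":0,"y":0,"z":0.0015,"rx":0,"ry":0,"rz":0}
    - {"x":0,"y":0,"z":0,"rx":0,"ry":0,"rz":0}
    - {"x":0,"y":0,"z":0,"rx":0,"ry":0,"rz":0}

```text
time: 9.88
tool_pos: [0.5482, 0.1877, 0.0686]
ee_rot: [3.141, -0.001, 0.16]
wrist_force: [-0.0, -0.6, -2.1]
width: 0.0172
```

>>> jog_arm:
  series:
    - {"x":0,"y":0,"z":0.001,"rx":0,"ry":0,"rz":0}
    - {"x":0,"y":0,"z":0.0005,"rx":0,"ry":0,"rz":0}
    - {"x":0,"y":0,"z":0,"rx":0,"ry":0,"rz":0}
    - {"x":0,"y":0,"z":0,"rx":0,"ry":0,"rz":0}

```text
time: 10.22
tool_pos: [0.5483, 0.1877, 0.0671]
ee_rot: [3.141, -0.001, 0.16]
wrist_force: [0.8, 0.1, -3.2]
width: 0.0166
```

>>> jog_arm:
  series:
    - {"x":0,"y":0,"z":0.001,"rx":0,"ry":0,"rz":0}
    - {"x":0,"y":0,"z":0,"rx":0,"ry":0,"rz":0}
    - {"x":0,"y":0,"z":0,"rx":0,"ry":0,"rz":0}

```text
time: 10.47
tool_pos: [0.5487, 0.1879, 0.0667]
ee_rot: [3.141, -0.002, 0.16]
wrist_force: [0.5, -0.5, -3.5]
width: 0.0165
```

>>> jog_arm:
  series:
    - {"x":0,"y":0,"z":0.001,"rx":0,"ry":0,"rz":0}
    - {"x":0,"y":0,"z":0.0005,"rx":0,"ry":0,"rz":0}
    - {"x":0,"y":0,"z":0,"rx":0,"ry":0,"rz":0}

```text
time: 10.72
tool_pos: [0.5489, 0.1881, 0.0665]
ee_rot: [3.141, -0.003, 0.16]
wrist_force: [-0.7, -0.4, -3.0]
width: 0.0168
```

>>> jog_arm:
  series:
    - {"x":0,"y":0,"z":0.002,"rx":0,"ry":0,"rz":0}
    - {"x":0,"y":0,"z":0,"rx":0,"ry":0,"rz":0}

```text
time: 10.88
tool_pos: [0.5493, 0.1883, 0.0668]
ee_rot: [3.141, -0.005, 0.16]
wrist_force: [0.8, 0.3, -3.5]
width: 0.0164
```

```bash
python3 - <<'E'
from h import *
from bench import robot,cams
rel(robot.get_obs(),[.548,.1875,.0663],9.3)
s=cams.snapshot("wrist");cv2.imwrite("pics/w4.png",s["img"][:,:,::-1])
s=cams.snapshot("scene");crop(s,310,200,150,150,4,"pics/s4.png")
E
```

```text
t 10.8833 pos [0.5493 0.1883 0.0668] rpy [179.98  -0.3    9.18] F [ 0.81  0.29 -3.5 ] w 0.0164
shift(tool) [-0.0014  0.0006  0.0005]
turn deg [ 0.02 -0.3  -0.12]
```

View pics/w4.png

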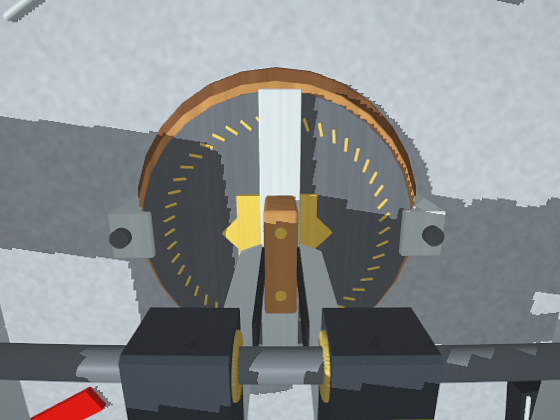

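View pics/s4.png

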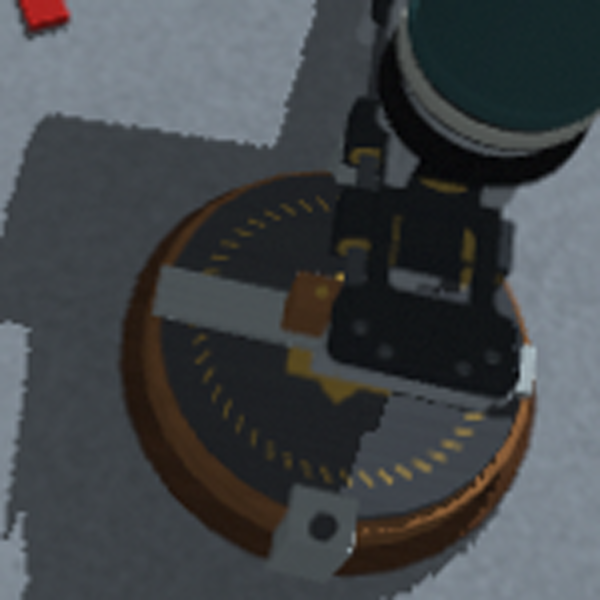

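>>> jog_arm:
  series:
    - {"x":-0.0005,"y":0,"z":0.002,"rx":0,"ry":-0.2,"rz":0}
    - {"x":-0.0005,"y":0,"z":0.002,"rx":0,"ry":0,"rz":0}

```text
time: 11.15
tool_pos: [0.5497, 0.1885, 0.0663]
ee_rot: [-3.141, -0.006, 0.16]
wrist_force: [-4.2, -0.8, 6.4]
width: 0.0171
```

Contact confirmed (+6.4 N). Releasing.

>>> jog_arm:
  series:
    - {"x":0,"y":0,"z":0,"rx":0,"ry":0,"rz":0}
    - {"x":0,"y":0,"z":0,"rx":0,"ry":0,"rz":0}

```text
time: 11.32
tool_pos: [0.55, 0.1885, 0.0665]
ee_rot: [-3.142, -0.007, 0.16]
wrist_force: [0.1, 0.2, -1.6]
width: 0.0168
```

>>> jog_arm:
  series:
    - {"x":0,"y":0,"z":0,"rx":0,"ry":0,"rz":0}
    - {"x":0,"y":0,"z":0,"rx":0,"ry":0,"rz":0}
    - {"x":0,"y":0,"z":0,"rx":0,"ry":0,"rz":0}
    - {"x":0,"y":0,"z":0,"rx":0,"ry":0,"rz":0}
    - {"x":0,"y":0,"z":0,"rx":0,"ry":0,"rz":0}
    - {"x":0,"y":0,"z":0,"rx":0,"ry":0,"rz":0}
  claw: 0.45

```text
time: 11.82
tool_pos: [0.5508, 0.1885, 0.0658]
ee_rot: [3.141, -0.007, 0.16]
wrist_force: [-1.1, -0.2, -0.1]
width: 0.0419
```

```bash
python3 - <<'E'
from h import *
from bench import robot,cams
rel(robot.get_obs(),[.548,.1875,.0663],9.3)
s=cams.snapshot("wrist");cv2.imwrite("pics/w5.png",s["img"][:,:,::-1])
E
```

```text
t 11.8167 pos [0.5508 0.1885 0.0658] rpy [179.99  -0.42   9.17] F [-1.05 -0.21 -0.15] w 0.0419
shift(tool) [-0.0029  0.0005 -0.0005]
turn deg [ 0.01 -0.42 -0.13]
```

View pics/w5.png

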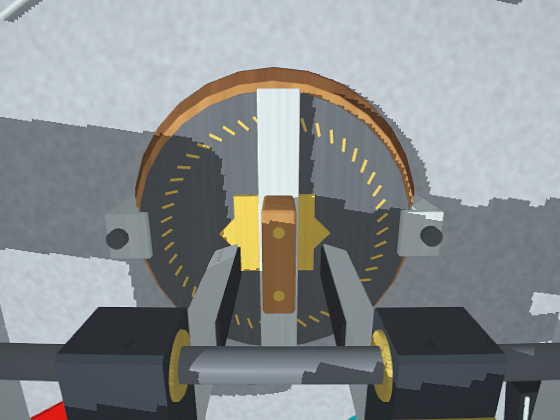

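Released and sitting centred. Now I'll lift clear.

>>> jog_arm:
  series:
    - {"x":0,"y":0,"z":-0.008,"rx":0,"ry":0,"rz":0}
    - {"x":-0.0005,"y":0,"z":-0.012,"rx":0,"ry":0,"rz":0}
    - {"x":0,"y":0,"z":-0.015,"rx":0,"ry":0,"rz":0}
    - {"x":0,"y":0,"z":-0.02,"rx":0,"ry":0,"rz":0}
    - {"x":0,"y":0,"z":-0.01,"rx":0,"ry":0,"rz":0}
    - {"x":0,"y":0,"z":0,"rx":0,"ry":0,"rz":0}

```text
time: 12.37
tool_pos: [0.5496, 0.1883, 0.1368]
ee_rot: [3.141, -0.008, 0.16]
wrist_force: [0.5, -0.2, 0.3]
width: 0.0423
```

```bash
python3 - <<'E'
from h import *
from bench import robot,cams
rel(robot.get_obs(),[.548-.0113,.1875+.0691,.09],9.3)
s=cams.snapshot("wrist");cv2.imwrite("pics/w6.png",s["img"][:,:,::-1])
E
```

```text
t 12.3667 pos [0.5496 0.1883 0.1368] rpy [179.99  -0.43   9.17] F [ 0.47 -0.22  0.3 ] w 0.0423
shift(tool) [-0.0022 -0.0695  0.0468]
turn deg [ 0.01 -0.43 -0.13]
```

View pics/w6.png

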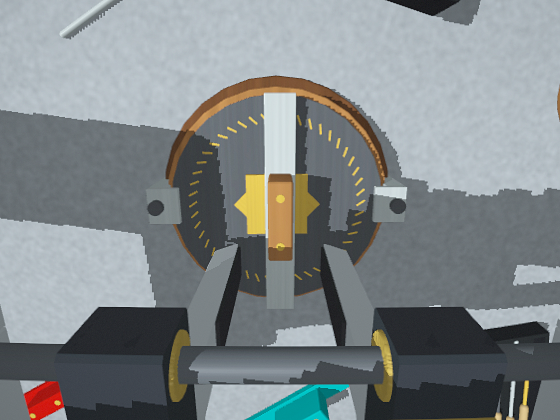

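>>> jog_arm:
  series:
    - {"x":-0.001,"y":-0.01,"z":0,"rx":0,"ry":-0.2,"rz":0}
    - {"x":0,"y":-0.02,"z":0,"rx":0,"ry":0,"rz":0}
    - {"x":0,"y":-0.02,"z":0,"rx":0,"ry":0,"rz":0}
    - {"x":0,"y":-0.015,"z":0,"rx":0,"ry":0,"rz":0}
    - {"x":0,"y":-0.003,"z":0,"rx":0,"ry":0,"rz":0}
    - {"x":0,"y":0,"z":0,"rx":0,"ry":0,"rz":0}
    - {"x":0,"y":0,"z":0,"rx":0,"ry":0,"rz":0}
  claw: 0

```text
time: 13.0
tool_pos: [0.5335, 0.2589, 0.1303]
ee_rot: [3.14, 0.006, 0.159]
wrist_force: [-0.5, -0.4, -0.5]
width: 0.001
```

```bash
python3 - <<'E'
from h import *
from bench import robot,cams
rel(robot.get_obs(),[.548-.0113,.1875+.0691,.07],9.3)
E
```

```text
t 13.0 pos [0.5335 0.2589 0.1303] rpy [179.93   0.36   9.11] F [-0.51 -0.37 -0.5 ] w 0.001
shift(tool) [0.0031 0.0027 0.0603]
turn deg [ 0.07  0.36 -0.19]
```

>>> jog_arm:
  series:
    - {"x":0.002,"y":0.001,"z":0.008,"rx":0,"ry":0.2,"rz":0}
    - {"x":0,"y":0,"z":0.012,"rx":0,"ry":0,"rz":0}
    - {"x":0,"y":0,"z":0.012,"rx":0,"ry":0,"rz":0}
    - {"x":0,"y":0,"z":0.006,"rx":0,"ry":0,"rz":0}
    - {"x":0,"y":0,"z":0,"rx":0,"ry":0,"rz":0}
    - {"x":0,"y":0,"z":0,"rx":0,"ry":0,"rz":0}

```text
time: 13.5
tool_pos: [0.535, 0.2538, 0.0855]
ee_rot: [3.138, 0.007, 0.154]
wrist_force: [0.3, 0.0, -0.2]
width: 0.0003
```

```bash
python3 - <<'E'
from h import *
from bench import robot,cams
rel(robot.get_obs(),[.548-.0113,.1875+.0691,.061],9.3)
s=cams.snapshot("wrist");cv2.imwrite("pics/w7.png",s["img"][:,:,::-1])
E
```

```text
t 13.5 pos [0.535  0.2538 0.0855] rpy [179.79   0.41   8.85] F [ 0.27  0.04 -0.25] w 0.0003
shift(tool) [ 0.0023 -0.0026  0.0245]
turn deg [ 0.21  0.42 -0.45]
```

View pics/w7.png

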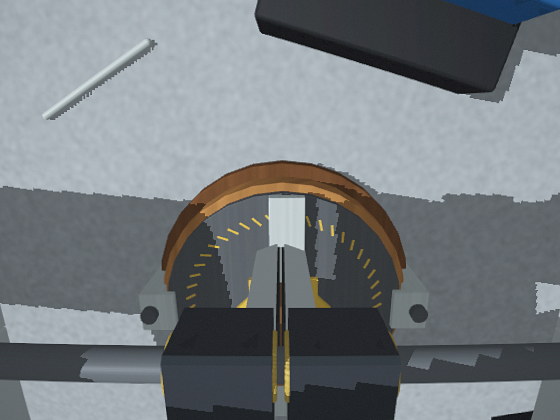

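The closed fingers are above the left end of the bar (bar centred at 286 px, fingers at 281). I'll shift about 2 mm in x and lower.

>>> jog_arm:
  series:
    - {"x":0.002,"y":0,"z":0.004,"rx":0,"ry":0.2,"rz":0}
    - {"x":0.001,"y":0,"z":0.006,"rx":0,"ry":0,"rz":0}
    - {"x":0,"y":0,"z":0.005,"rx":0,"ry":0,"rz":0}
    - {"x":0,"y":0,"z":0,"rx":0,"ry":0,"rz":0}
    - {"x":0,"y":0,"z":0,"rx":0,"ry":0,"rz":0}

```text
time: 13.97
tool_pos: [0.5396, 0.2543, 0.0708]
ee_rot: [3.138, 0.0, 0.154]
wrist_force: [0.6, -0.3, -0.3]
width: 0.0003
```

>>> jog_arm:
  series:
    - {"x":0,"y":0,"z":0.002,"rx":0,"ry":0,"rz":0}
    - {"x":0,"y":0,"z":0.003,"rx":0,"ry":0,"rz":0}
    - {"x":0,"y":0,"z":0.003,"rx":0,"ry":0,"rz":0}
    - {"x":0,"y":0,"z":0.001,"rx":0,"ry":0,"rz":0}

```text
time: 14.3
tool_pos: [0.5401, 0.2546, 0.0619]
ee_rot: [3.139, -0.002, 0.154]
wrist_force: [-0.7, -0.2, 0.0]
width: 0.0005
```

>>> jog_arm:
  series:
    - {"x":0,"y":0,"z":0.002,"rx":0,"ry":0,"rz":0}
    - {"x":0,"y":0,"z":0.002,"rx":0,"ry":0,"rz":0}
    - {"x":0,"y":0,"z":0.002,"rx":0,"ry":0,"rz":0}

```text
time: 14.55
tool_pos: [0.5403, 0.2547, 0.0556]
ee_rot: [3.139, -0.002, 0.154]
wrist_force: [-0.6, -0.1, 0.4]
width: 0.0006
```

>>> jog_arm:
  series:
    - {"x":0,"y":0,"z":0.002,"rx":0,"ry":0,"rz":0}
    - {"x":0,"y":0,"z":0.002,"rx":0,"ry":0,"rz":0}

```text
time: 14.72
tool_pos: [0.5402, 0.2547, 0.0511]
ee_rot: [3.139, -0.002, 0.154]
wrist_force: [0.7, -0.3, 0.6]
width: 0.0003
```

```bash
python3 - <<'E'
from h import *
from bench import robot,cams
rel(robot.get_obs(),[.548-.0113,.1875+.0691,.061],9.3)
s=cams.snapshot("wrist");cv2.imwrite("pics/w8.png",s["img"][:,:,::-1])
s=cams.snapshot("scene");crop(s,310,200,150,150,4,"pics/s8.png")
E
```

```text
t 14.7167 pos [0.5402 0.2547 0.0511] rpy [ 1.7985e+02 -1.2000e-01  8.8300e+00] F [ 0.68 -0.28  0.58] w 0.0003
shift(tool) [-0.0032 -0.0024 -0.0099]
turn deg [ 0.15 -0.12 -0.47]
```

View pics/w8.png

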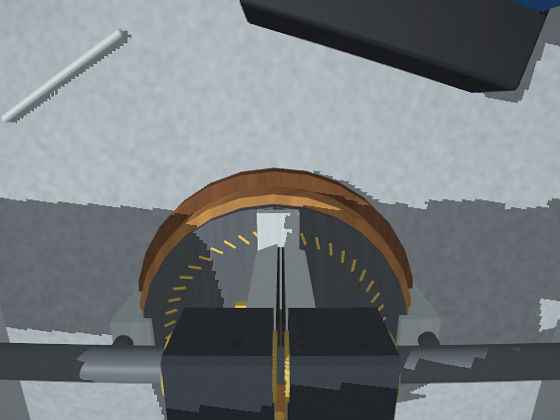

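View pics/s8.png

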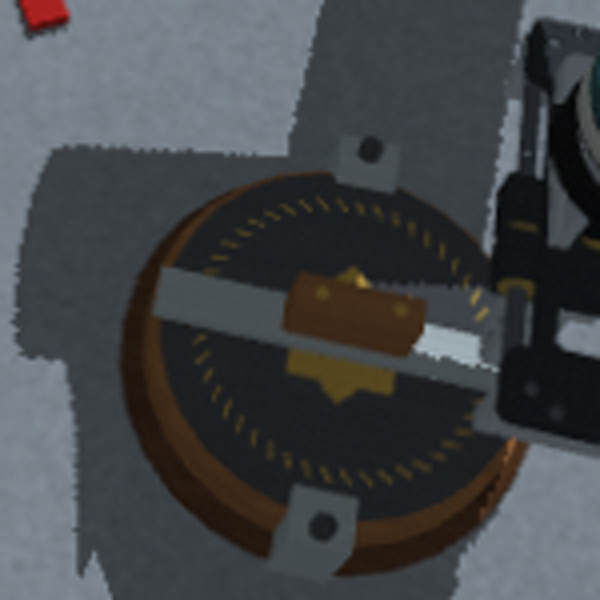

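```bash
python3 - <<'E'
from h import *
from bench import robot,cams
s=cams.snapshot("wrist");crop(s,220,180,120,140,5,"pics/w9.png")
c=np.array([.549,.188]);th=np.radians(99.1);u=np.array([np.cos(th),np.sin(th)]);v=np.array([-u[1],u[0]])
for z in(.061,.056,.05,.045):
  print(z,[proj(s,[*(c+.09*u+k*v),z]).round(1).tolist() for k in(.012,-.012)])
o=robot.get_obs();print(proj(s,o["tool_pos"]), s["origin"],s["attitude"])
crop(cams.snapshot("scene"),390,260,80,60,8,"pics/s9.png")
E
```

```text
0.061 [[254.4, 211.7], [297.4, 211.5]]
0.056 [[255.0, 209.2], [297.0, 209.0]]
0.05 [[255.7, 206.3], [296.6, 206.1]]
0.045 [[256.2, 204.1], [296.2, 203.9]]
[279.27967577 243.1272174 ] [0.52795607 0.33448609 0.25632726] [ 2.86115077e+00 -1.69575601e-03  1.54046527e-01]
```

View pics/w9.png

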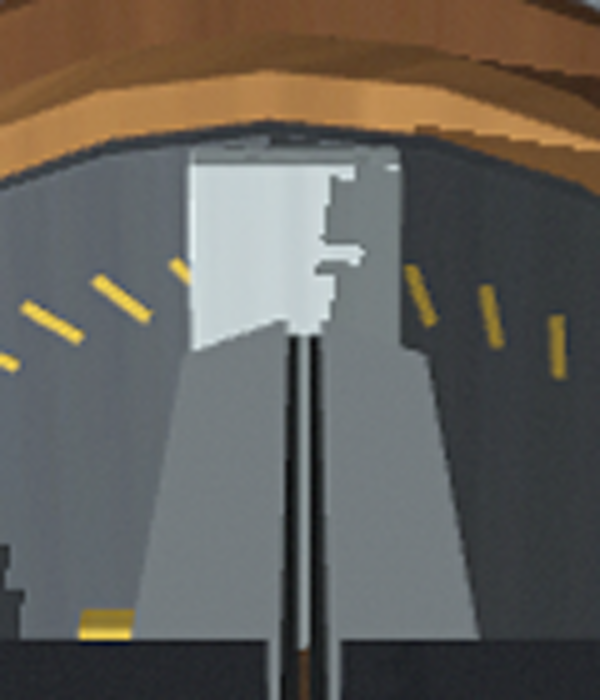

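View pics/s9.png

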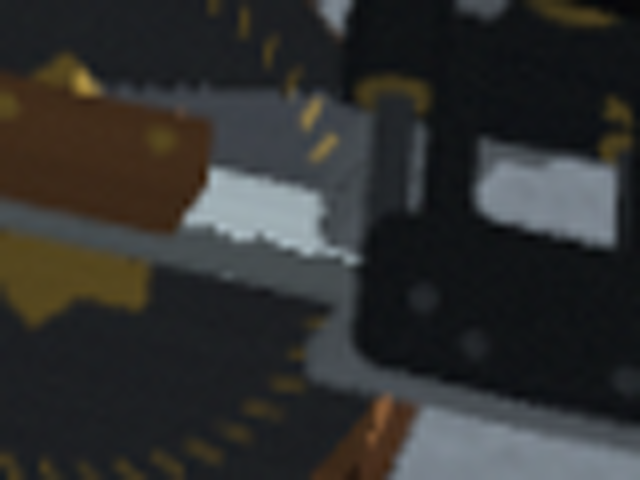

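The bar end still projects to its level height of 0.061, so it hasn't rocked yet, and the fingertips appear to be just above it. I'll keep lowering in small steps and watch the force.

```bash
python3 - <<'E'
from h import *
from bench import robot,cams
s=cams.snapshot("wrist");o=robot.get_obs();M=R.from_euler("xyz",o["ee_rot"]).as_matrix()
for y in(0,-.008,.008):
  print(y,[(d,proj(s,M@np.array([0,y,-d])+o["tool_pos"]).round(1).tolist()) for d in(0,.005,.01,.02)])
print(proj(s,M@np.array([.01,0,0])+o["tool_pos"]))
rel(o,[.5367,.2566,.061])
E
```

```text
0 [(0, [279.1, 243.1]), (0.005, [279.1, 246.2]), (0.01, [279.1, 249.4]), (0.02, [279.0, 256.3])]
-0.008 [(0, [279.1, 230.5]), (0.005, [279.1, 233.3]), (0.01, [279.0, 236.3]), (0.02, [279.0, 242.7])]
0.008 [(0, [279.1, 255.4]), (0.005, [279.1, 258.7]), (0.01, [279.1, 262.2]), (0.02, [279.0, 269.6])]
[295.71319061 243.05238177]
t 14.9667 pos [0.5403 0.2547 0.0514] rpy [ 1.7985e+02 -1.3000e-01  8.8300e+00] F [-0.55 -1.06 -0.31] w 0.0005
shift(tool) [-0.0032 -0.0024 -0.0096]
```

>>> jog_arm:
  series:
    - {"x":-0.001,"y":0,"z":0.002,"rx":0,"ry":0,"rz":0}
    - {"x":0,"y":0,"z":0.002,"rx":0,"ry":0,"rz":0}

```text
time: 15.13
tool_pos: [0.5399, 0.2548, 0.048]
ee_rot: [3.139, -0.004, 0.154]
wrist_force: [0.7, 0.3, -0.4]
width: 0.0005
```

>>> jog_arm:
  series:
    - {"x":-0.001,"y":0,"z":0.002,"rx":0,"ry":0,"rz":0}
    - {"x":0,"y":0,"z":0.002,"rx":0,"ry":0,"rz":0}

```text
time: 15.3
tool_pos: [0.5389, 0.2547, 0.0439]
ee_rot: [3.139, -0.004, 0.154]
wrist_force: [-0.8, -1.1, 0.1]
width: 0.0007
```

```bash
python3 - <<'E'
from h import *
from bench import robot,cams
s=cams.snapshot("wrist");crop(s,200,160,160,160,4,"pics/w10.png")
s=cams.snapshot("top");crop(s,95,105,130,140,4,"pics/t10.png")
o=robot.get_obs();print(o["tool_pos"],o["wrist_force"],o["joint_torque"],proj(s,o["tool_pos"]))
E
```

```text
[0.53868075 0.2545329  0.0434391 ] [-0.82175383 -0.467968   -0.24657745] [ 4.88171951e-03 -3.94768524e+01 -2.88770610e+01  6.44680671e-02
 -4.69713786e-02  1.11608675e-03] [127.69541038 182.31415248]
```

View pics/w10.png

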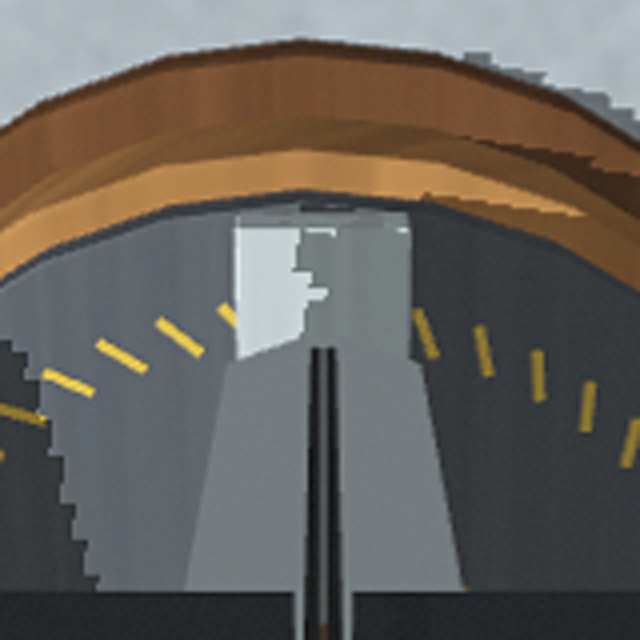

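View pics/t10.png

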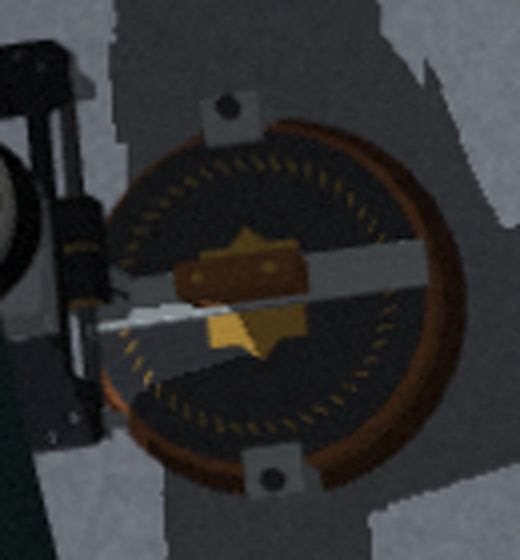

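The fingertips image at about 1.9 px/mm, against about 1.66 px/mm at the reported TCP depth. So the visible tips sit roughly 20–25 mm above the reported TCP. I'll keep lowering carefully.

>>> jog_arm:
  series:
    - {"x":0,"y":0,"z":0.002,"rx":0,"ry":0,"rz":0}
    - {"x":0,"y":0,"z":0.002,"rx":0,"ry":0,"rz":0}

```text
time: 15.57
tool_pos: [0.539, 0.2546, 0.0396]
ee_rot: [3.139, -0.004, 0.154]
wrist_force: [-0.4, 0.1, -0.2]
width: 0.0002
```

>>> jog_arm:
  series:
    - {"x":0,"y":0,"z":0.0015,"rx":0,"ry":0,"rz":0}
    - {"x":0,"y":0,"z":0.0015,"rx":0,"ry":0,"rz":0}

```text
time: 15.73
tool_pos: [0.539, 0.2546, 0.0361]
ee_rot: [3.139, -0.004, 0.154]
wrist_force: [0.2, 0.3, 0.0]
width: 0.0002
```

```bash
python3 - <<'E'
from h import *
from bench import robot,cams
o=robot.get_obs();M=R.from_euler("xyz",o["ee_rot"]).as_matrix();print(o["tool_pos"],o["wrist_force"])
s=cams.snapshot("scene")
for d in(0,.02,.04,.1):print(d,((proj(s,M@np.array([0,0,-d])+o["tool_pos"])-[370,200])*6).round())
crop(s,370,200,120,100,6,"pics/s11.png")
s=cams.snapshot("wrist");cv2.imwrite("pics/w11.png",s["img"][:,:,::-1])
E
```

```text
[0.53900043 0.25461236 0.03613665] [0.22927253 0.2571147  0.03413656]
0 [352. 571.]
0.02 [370. 549.]
0.04 [389. 525.]
0.1 [451. 448.]
```

View pics/s11.png

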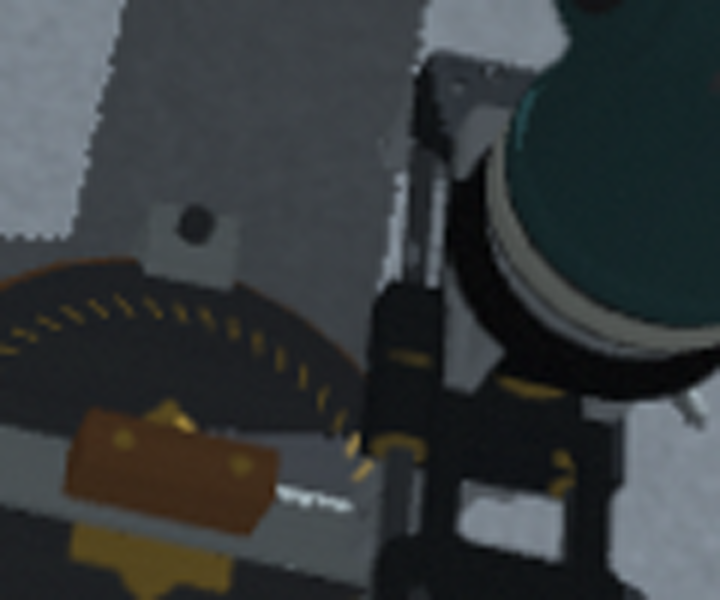

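View pics/w11.png

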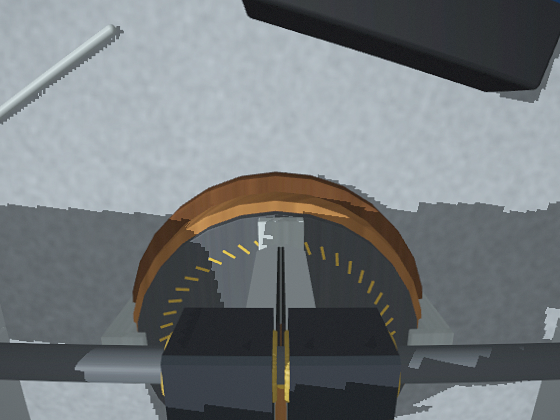

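```bash
python3 - <<'E'
from h import *
from bench import robot,cams
s=cams.snapshot("wrist");crop(s,230,190,100,90,7,"pics/w12.png")
c=np.array([.549,.188]);th=np.radians(99.1);u=np.array([np.cos(th),np.sin(th)]);v=np.array([-u[1],u[0]])
for z in(.061,.056,.05,.045):
  print(z,[((proj(s,[*(c+.09*u+k*v),z])-[230,190])*7).round(1).tolist() for k in(.012,-.012)])
t=cams.snapshot("scene")
print([proj(t,[*(c-.09*u+k*v),z]).round(1).tolist() for k in(.012,-.012) for z in(.061,.068)])
crop(t,335,250,60,40,10,"pics/s12.png")
E
```

```text
0.061 [[174.0, 210.1], [497.7, 208.2]]
0.056 [[178.2, 189.9], [493.8, 188.1]]
0.05 [[182.9, 167.0], [489.4, 165.2]]
0.045 [[186.6, 148.9], [486.0, 147.2]]
[[351.4, 266.0], [351.8, 264.5], [349.2, 277.3], [349.6, 275.8]]
```

View pics/w12.png

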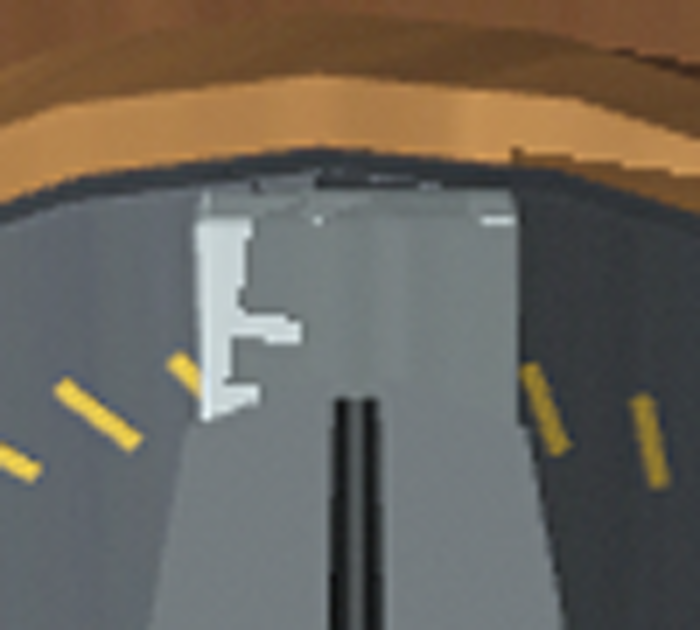

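View pics/s12.png

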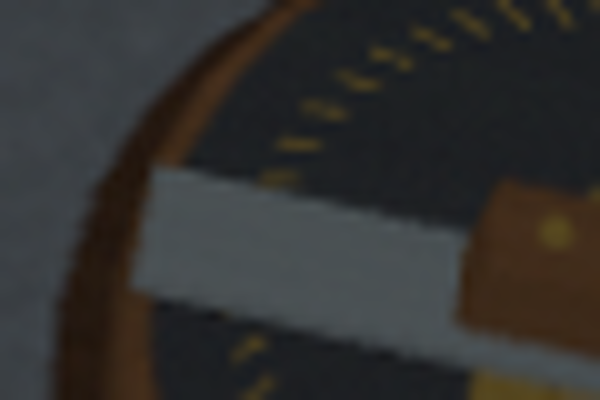

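The bar is still level (its end edge is where a level bar projects) and there's no contact force. I'll keep going in small steps.

>>> jog_arm:
  series:
    - {"x":0,"y":0,"z":0.0015,"rx":0,"ry":0,"rz":0}
    - {"x":0,"y":0,"z":0.0015,"rx":0,"ry":0,"rz":0}

```text
time: 16.1
tool_pos: [0.5395, 0.2549, 0.034]
ee_rot: [3.14, -0.006, 0.154]
wrist_force: [-1.2, -0.2, 2.3]
width: 0.0006
```

>>> jog_arm:
  series:
    - {"x":0,"y":0,"z":0.0015,"rx":0,"ry":0,"rz":0}
    - {"x":0,"y":0,"z":0.0015,"rx":0,"ry":0,"rz":0}

```text
time: 16.27
tool_pos: [0.5399, 0.2554, 0.0318]
ee_rot: [3.141, -0.007, 0.154]
wrist_force: [-1.2, -0.5, 2.8]
width: 0.0004
```

The bar made contact at TCP z≈0.035 and is now rocking. I'll press on to the plate.

>>> jog_arm:
  series:
    - {"x":0,"y":0,"z":0.0015,"rx":0,"ry":0,"rz":0}
    - {"x":0,"y":0,"z":0.0015,"rx":0,"ry":0,"rz":0}

```text
time: 16.43
tool_pos: [0.5401, 0.2555, 0.0315]
ee_rot: [3.141, -0.008, 0.154]
wrist_force: [-3.8, -0.5, 8.5]
width: 0.0008
```

>>> jog_arm:
  series:
    - {"x":0,"y":0,"z":0.0015,"rx":0,"ry":0,"rz":0}
    - {"x":0,"y":0,"z":0.0015,"rx":0,"ry":0,"rz":0}

```text
time: 16.6
tool_pos: [0.5401, 0.2554, 0.0316]
ee_rot: [3.14, -0.009, 0.154]
wrist_force: [-2.3, -1.0, 6.7]
width: 0.0002
```

>>> jog_arm:
  series:
    - {"x":0,"y":0,"z":0.002,"rx":0,"ry":0,"rz":0}
    - {"x":0,"y":0,"z":0.002,"rx":0,"ry":0,"rz":0}
    - {"x":0,"y":0,"z":0.002,"rx":0,"ry":0,"rz":0}

```text
time: 16.85
tool_pos: [0.5402, 0.2555, 0.0315]
ee_rot: [3.14, -0.011, 0.155]
wrist_force: [-3.6, -2.0, 8.4]
width: 0.0005
```

```bash
python3 - <<'E'
from h import *
from bench import robot,cams
s=cams.snapshot("wrist");crop(s,230,190,100,90,7,"pics/w13.png")
c=np.array([.549,.188]);th=np.radians(99.1);u=np.array([np.cos(th),np.sin(th)]);v=np.array([-u[1],u[0]])
for z in(.061,.056,.05):
  print(z,[((proj(s,[*(c+.09*u+k*v),z])-[230,190])*7).round(1).tolist() for k in(.012,-.012)])
t=cams.snapshot("scene")
crop(t,335,250,60,40,10,"pics/s13.png")
rel(robot.get_obs(),[0,0,0])
E
```

```text
0.061 [[151.8, 237.5], [482.4, 235.0]]
0.056 [[156.1, 216.3], [478.3, 213.9]]
0.05 [[161.0, 192.3], [473.7, 189.9]]
t 16.95 pos [0.5402 0.2555 0.0315] rpy [179.93  -0.62   8.86] F [-3.66 -0.8   7.74] w 0.0009
shift(tool) [-0.5734  0.1692  0.0256]
```

View pics/w13.png

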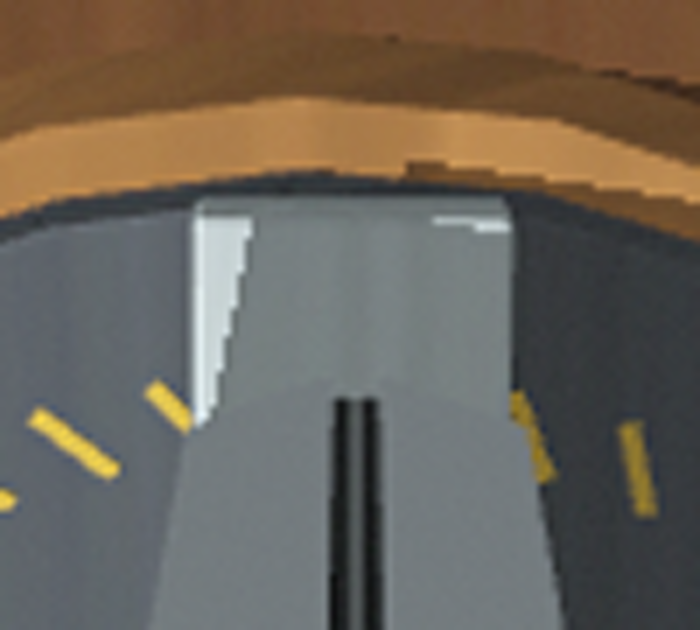

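View pics/s13.png

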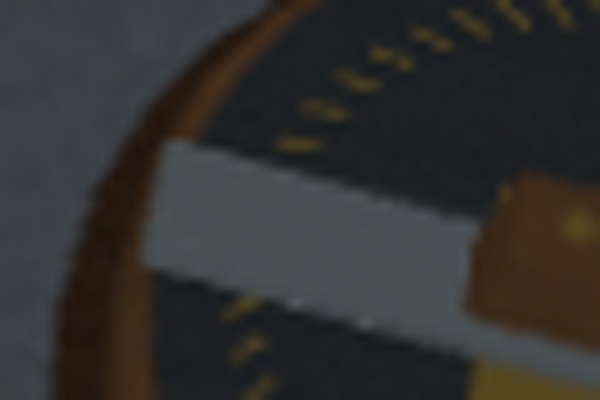

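The bar is rocked: the far end rose about 2.5 px and the pressed end dropped to the plate, with roughly 8 N held for over 0.3 s. Lifting gently.

>>> jog_arm:
  series:
    - {"x":0,"y":0,"z":-0.001,"rx":0,"ry":0,"rz":0}
    - {"x":0,"y":0,"z":-0.002,"rx":0,"ry":0,"rz":0}
    - {"x":0,"y":0,"z":-0.002,"rx":0,"ry":0,"rz":0}
    - {"x":0,"y":0,"z":-0.003,"rx":0,"ry":0,"rz":0}
    - {"x":0,"y":0,"z":-0.01,"rx":0,"ry":-0.3,"rz":0}
    - {"x":0,"y":0,"z":-0.02,"rx":0,"ry":-0.3,"rz":0}
    - {"x":0,"y":0,"z":-0.02,"rx":0,"ry":0,"rz":0}
    - {"x":0,"y":0,"z":-0.02,"rx":0,"ry":0,"rz":0}
    - {"x":0,"y":0,"z":-0.005,"rx":0,"ry":0,"rz":0}
    - {"x":0,"y":0,"z":0,"rx":0,"ry":0,"rz":0}

```text
time: 17.78
tool_pos: [0.538, 0.2546, 0.1137]
ee_rot: [3.139, 0.007, 0.154]
wrist_force: [-0.0, -0.5, 0.7]
width: 0.0003
```

```bash
python3 - <<'E'
from h import *
from bench import robot,cams
u=np.array([np.cos(np.radians(99.2)),np.sin(np.radians(99.2))])
p=np.array([.549,.188])-.068*u
rel(robot.get_obs(),[*p,.12],9.2)
t=cams.snapshot("scene")
crop(t,330,215,130,130,5,"pics/s14.png")
E
```

```text
t 17.7833 pos [0.538  0.2546 0.1137] rpy [179.83   0.42   8.85] F [-0.02 -0.52  0.74] w 0.0003
shift(tool) [ 0.001   0.1355 -0.0059]
turn deg [ 0.17  0.42 -0.35]
```

View pics/s14.png

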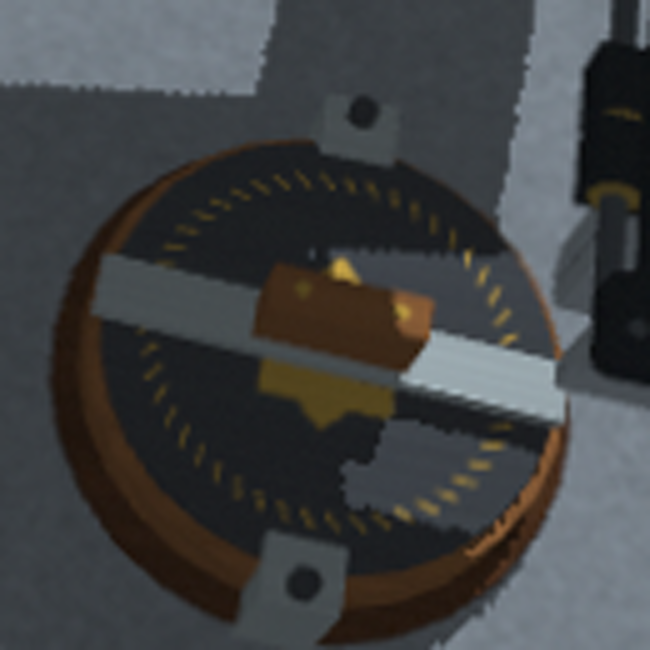

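The bar is back level on the star. Next I'll move over the grip to the right end.

>>> jog_arm:
  series:
    - {"x":0,"y":0.005,"z":-0.01,"rx":0,"ry":0.2,"rz":0}
    - {"x":0,"y":0.015,"z":-0.005,"rx":0,"ry":0,"rz":0}
    - {"x":0,"y":0.025,"z":0,"rx":0,"ry":0,"rz":0}
    - {"x":0,"y":0.03,"z":0,"rx":0,"ry":0,"rz":0}
    - {"x":0,"y":0.025,"z":0,"rx":0,"ry":0,"rz":0}
    - {"x":0,"y":0.015,"z":0,"rx":0,"ry":0,"rz":0}
    - {"x":0,"y":0.005,"z":0,"rx":0,"ry":0,"rz":0}
    - {"x":0,"y":0,"z":0,"rx":0,"ry":0,"rz":0}
    - {"x":0,"y":0,"z":0,"rx":0,"ry":0,"rz":0}

```text
time: 18.58
tool_pos: [0.5521, 0.1294, 0.1209]
ee_rot: [3.137, 0.02, 0.157]
wrist_force: [-0.4, 0.3, 0.4]
width: 0.0005
```

```bash
python3 - <<'E'
from h import *
from bench import robot,cams
u=np.array([np.cos(np.radians(99.2)),np.sin(np.radians(99.2))])
p=np.array([.549,.188])-.068*u
rel(robot.get_obs(),[*p,.045],9.2)
s=cams.snapshot("wrist");cv2.imwrite("pics/w15.png",s["img"][:,:,::-1])
E
```

```text
t 18.5833 pos [0.5521 0.1294 0.1209] rpy [179.75   1.12   8.99] F [-0.4   0.32  0.39] w 0.0005
shift(tool) [0.0079 0.0093 0.0758]
turn deg [ 0.25  1.12 -0.21]
```

View pics/w15.png

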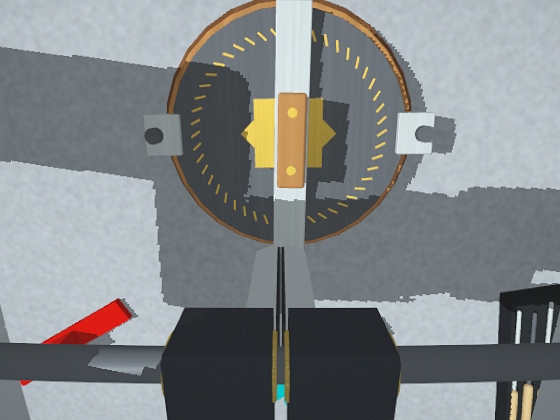

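>>> jog_arm:
  series:
    - {"x":0.003,"y":0.004,"z":0.004,"rx":0,"ry":0.5,"rz":0}
    - {"x":0.003,"y":0.003,"z":0.01,"rx":0,"ry":0.5,"rz":0}
    - {"x":0.001,"y":0.001,"z":0.014,"rx":0,"ry":0,"rz":0}
    - {"x":0,"y":0,"z":0.014,"rx":0,"ry":0,"rz":0}
    - {"x":0,"y":0,"z":0.008,"rx":0,"ry":0,"rz":0}
    - {"x":0,"y":0,"z":0,"rx":0,"ry":0,"rz":0}
    - {"x":0,"y":0,"z":0,"rx":0,"ry":0,"rz":0}

```text
time: 19.22
tool_pos: [0.5605, 0.1282, 0.068]
ee_rot: [3.138, -0.002, 0.167]
wrist_force: [0.2, 0.0, 0.1]
width: 0.0004
```

```bash
python3 - <<'E'
from h import *
from bench import robot,cams
u=np.array([np.cos(np.radians(99.2)),np.sin(np.radians(99.2))])
p=np.array([.549,.188])-.068*u
rel(robot.get_obs(),[*p,.036],9.2)
s=cams.snapshot("wrist");cv2.imwrite("pics/w16.png",s["img"][:,:,::-1])
E
```

```text
t 19.2167 pos [0.5605 0.1282 0.068 ] rpy [ 1.7982e+02 -9.0000e-02  9.5700e+00] F [0.25 0.04 0.14] w 0.0004
shift(tool) [-0.0019  0.007   0.032 ]
turn deg [ 0.18 -0.09  0.37]
```

View pics/w16.png

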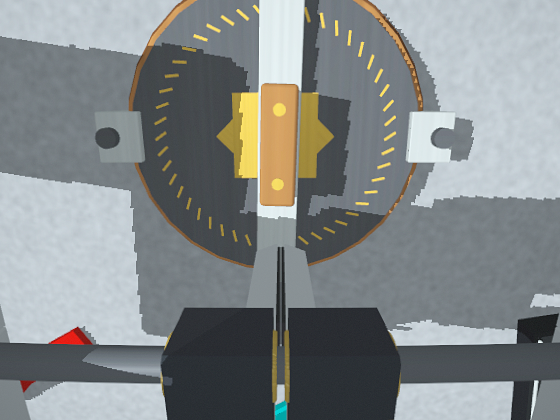

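The fingers are over the right end of the bar (bar 278 px, fingers 281 px). Continuing down.

>>> jog_arm:
  series:
    - {"x":-0.001,"y":0.004,"z":0.003,"rx":0,"ry":0,"rz":0}
    - {"x":-0.001,"y":0.003,"z":0.006,"rx":0,"ry":0,"rz":0}
    - {"x":0,"y":0,"z":0.008,"rx":0,"ry":0,"rz":0}
    - {"x":0,"y":0,"z":0.004,"rx":0,"ry":0,"rz":0}
    - {"x":0,"y":0,"z":0,"rx":0,"ry":0,"rz":0}
    - {"x":0,"y":0,"z":0,"rx":0,"ry":0,"rz":0}

```text
time: 19.77
tool_pos: [0.5614, 0.1205, 0.0477]
ee_rot: [3.138, -0.007, 0.167]
wrist_force: [0.0, -0.4, -0.8]
width: 0.0006
```

```bash
python3 - <<'E'
from h import *
from bench import robot,cams
u=np.array([np.cos(np.radians(99.2)),np.sin(np.radians(99.2))])
p=np.array([.549,.188])-.068*u
rel(robot.get_obs(),[*p,.036],9.2)
E
```

```text
t 19.7667 pos [0.5614 0.1205 0.0477] rpy [179.8   -0.38   9.59] F [ 0.04 -0.36 -0.77] w 0.0006
shift(tool) [-0.0015 -0.0006  0.0117]
turn deg [ 0.2  -0.38  0.39]
```

>>> jog_arm:
  series:
    - {"x":-0.001,"y":0,"z":0.002,"rx":0,"ry":-0.2,"rz":0}
    - {"x":-0.0005,"y":0,"z":0.003,"rx":0,"ry":0,"rz":0}
    - {"x":0,"y":0,"z":0.003,"rx":0,"ry":0,"rz":0}
    - {"x":0,"y":0,"z":0.002,"rx":0,"ry":0,"rz":0}

```text
time: 20.1
tool_pos: [0.5606, 0.1203, 0.0377]
ee_rot: [3.138, -0.005, 0.167]
wrist_force: [0.5, 0.0, -0.3]
width: 0.0
```

>>> jog_arm:
  series:
    - {"x":0,"y":0,"z":0.0015,"rx":0,"ry":0,"rz":0}
    - {"x":0,"y":0,"z":0.0015,"rx":0,"ry":0,"rz":0}
    - {"x":0,"y":0,"z":0.0015,"rx":0,"ry":0,"rz":0}

```text
time: 20.35
tool_pos: [0.5607, 0.1201, 0.0329]
ee_rot: [3.138, -0.005, 0.167]
wrist_force: [0.3, -1.3, 1.8]
width: 0.0004
```

>>> jog_arm:
  series:
    - {"x":0,"y":0,"z":0.0015,"rx":0,"ry":0,"rz":0}
    - {"x":0,"y":0,"z":0.0015,"rx":0,"ry":0,"rz":0}

```text
time: 20.52
tool_pos: [0.5611, 0.1199, 0.0313]
ee_rot: [3.137, -0.006, 0.168]
wrist_force: [-4.2, -0.6, 9.1]
width: 0.0003
```

>>> jog_arm:
  series:
    - {"x":0,"y":0,"z":0.002,"rx":0,"ry":0,"rz":0}
    - {"x":0,"y":0,"z":0.002,"rx":0,"ry":0,"rz":0}
    - {"x":0,"y":0,"z":0.002,"rx":0,"ry":0,"rz":0}

```text
time: 20.77
tool_pos: [0.5612, 0.1199, 0.0314]
ee_rot: [3.137, -0.007, 0.168]
wrist_force: [-3.5, -0.5, 8.0]
width: 0.0003
```

```bash
python3 - <<'E'
from h import *
from bench import robot,cams
rel(robot.get_obs(),[0,0,0])
crop(cams.snapshot("scene"),330,215,130,130,5,"pics/s17.png")
E
```

```text
t 20.7667 pos [0.5612 0.1199 0.0314] rpy [179.73  -0.4    9.61] F [-3.46 -0.55  8.01] w 0.0003
shift(tool) [-0.5735  0.0244  0.0275]
```

View pics/s17.png

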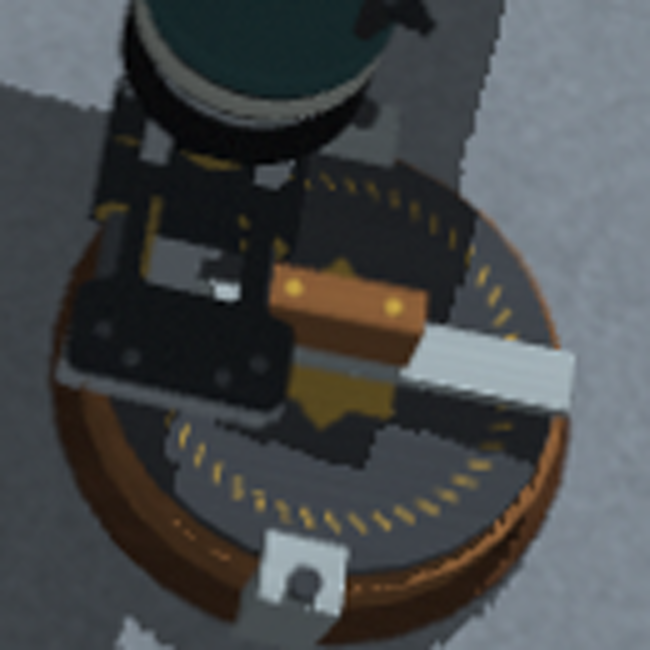

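The right end is down: the left end rose from (563,362) to (575,352) in the crop, and the tool stalled at the same height with 8–9 N. Lifting off.

>>> jog_arm:
  series:
    - {"x":0,"y":0,"z":-0.001,"rx":0,"ry":0,"rz":0}
    - {"x":0,"y":0,"z":-0.002,"rx":0,"ry":0,"rz":0}
    - {"x":0,"y":0,"z":-0.002,"rx":0,"ry":0,"rz":0}
    - {"x":0,"y":0,"z":-0.003,"rx":0,"ry":0,"rz":0}
    - {"x":0,"y":0,"z":-0.01,"rx":0,"ry":0,"rz":0}
    - {"x":0,"y":0.002,"z":-0.02,"rx":0,"ry":0,"rz":0}
    - {"x":0,"y":0.005,"z":-0.03,"rx":0,"ry":0,"rz":0}
    - {"x":0,"y":0.01,"z":-0.03,"rx":0,"ry":0,"rz":0}
    - {"x":0,"y":0.02,"z":-0.02,"rx":0,"ry":0,"rz":0}
    - {"x":0,"y":0.02,"z":0,"rx":0,"ry":0,"rz":0}
    - {"x":0,"y":0,"z":0,"rx":0,"ry":0,"rz":0}
    - {"x":0,"y":0,"z":0,"rx":0,"ry":0,"rz":0}

```text
time: 21.82
tool_pos: [0.5695, 0.0635, 0.1577]
ee_rot: [3.137, -0.006, 0.17]
wrist_force: [-0.7, -0.3, 0.3]
width: 0.0002
```

```bash
python3 - <<'E'
from h import *
from bench import robot,cams
rel(robot.get_obs(),[0,0,0])
s=cams.snapshot("wrist");cv2.imwrite("pics/w18.png",s["img"][:,:,::-1])
t=cams.snapshot("scene")
c=np.array([.549,.188]);th=np.radians(99.2);u=np.array([np.cos(th),np.sin(th)]);v=np.array([-u[1],u[0]])
for a in(-1,1):
  for k in(.012,-.012): print(((proj(t,[*(c+a*.09*u+k*v),.061])-[330,215])*5).round(), proj(s,[*(c+a*.09*u+k*v),.061]).round(1))
print(proj(s,[*c,.095]),proj(s,[.548,.1875,.053]))
crop(t,330,215,130,130,5,"pics/s18.png")
E
```

```text
t 21.8167 pos [0.5695 0.0635 0.1577] rpy [179.76  -0.37   9.75] F [-0.67 -0.33  0.3 ] w 0.0002
shift(tool) [-0.573  -0.0346  0.1538]
[107. 255.] [264.1 159.1]
[ 96. 312.] [293.  159.4]
[574. 360.] [263.9 -90.9]
[570. 419.] [297.5 -90.4]
[279.78163214  34.6318478 ] [278.12391572  44.67937396]
```

View pics/s18.png

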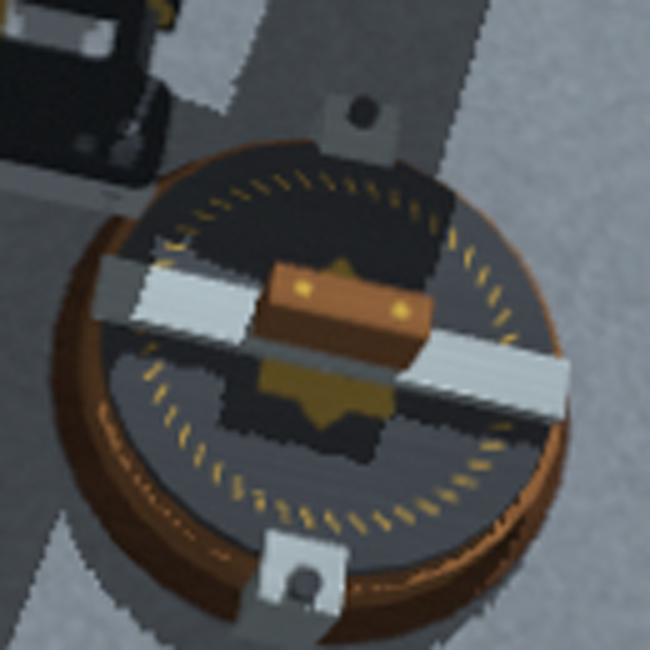

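View pics/w18.png

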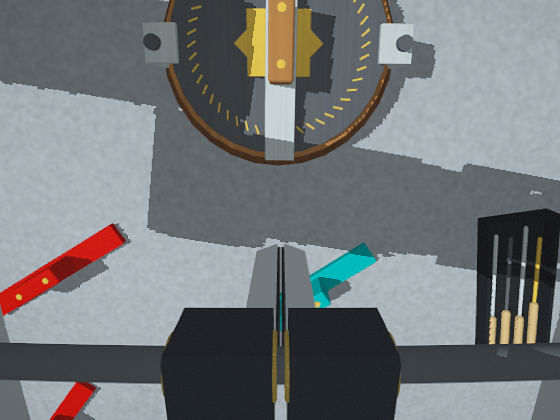

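The bar corners in the scene view match the level, centred model to about 1 px, and the arm is clear at t≈22 s. Handing in.

```bash
python3 - <<'E'
from bench import ticket
print(ticket.close_job())
E
```

```text
the job is handed in; nothing more can be done
None
```

I set the longer straightedge on the star, let it go, and pressed both ends down to the plate, first the robot's left and then its right. I handed the job in at about 22 s; it reported no verdict.

**Pressing:** each end was pressed about 67 mm from the star's centre. The force read about 8–9 N with the tool stalled at the same height on both sides. The far end visibly rose each time.

**Final check:** the bar lies level and within about 2 mm of the star's centre. It is within about 1° of the line midway between the clamps, and its visible corners match a level bar to about 1 px. The gripper was clear of everything. The shorter straightedge, which the arm never went near, and the look-alikes were left alone.

**What disagreed:** the closed fingertips touched the bar only when the reported tool point was about 25 mm below the bar's top. The wrist camera showed the same offset. So I lowered by force and pictures instead of the nominal height, and the first press took several extra small steps.

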